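# Set the hand die press to its gauge and lock it

## Robot

A 7-joint arm with a two-finger parallel gripper is mounted at the origin on the work surface; the furniture and walls round the work are solid. World frame = base frame: x ahead of the robot, y to its left, z up, the work surface at z = 0. Lengths are in m, angles in rad, forces in N, time in s.
With the tool pointing down it reaches from about 0.375 to 0.925 m from the base axis. Payload 3.1 kg.
Tool frame: the origin (TCP) lies midway between the tips of the shut fingers; the grasp point (between the pads) lies 19 mm behind it; z points along the fingers, y is the line along which they close (so a half turn about z gives the same grasp; the last joint's range is limited). The gripper opens to 85 mm and grips with 20 to 120 N. Pads are 22 mm wide; open, the fingers measure 114 mm over their backs; the gripper's body (76 mm by 85 mm) begins 54 mm behind the grasp point. The pads swing forward as they close: fully open they stand 13 mm farther back than shut.
Start: joints at [1.068, 0.383, 0.044, 1.598, -0.018, 1.161, -0.05], TCP at [0.256, -0.597, 0.231] pointing down, gripper open.
Joint ranges: [-2.61, 2.61], [-0.41, 2.15], [-1.48, 1.57], [0, 2.5], [-1.57, 4.71], [0.05, 1.97], [-2.85, 2.85]. Speed limits (rad/s): [2.79, 2.79, 3.14, 3.14, 3.14, 3.14, 3.14].

## Interface

Orientations are given as a rotation vector (axis times angle).
In Python, from bench import * gives the robot as it stands. The module is installed in compiled form; this text tells all that it offers.
- The arm moves only by the tool arm_command, never from a script. Its argument "plan" is a list that holds one entry, the list of rows, each a list of 6 numbers: the shift along the tool's x, y, z in cm, then the turn, a rotation vector about the tool's x, y, z in rad. In form: [[[tx, ty, tz, wx, wy, wz], ...]]. A call has exactly 5 rows; each row shifts and turns the commanded pose from where the row before left it, along the tool's axes as they then stand; what a row does not reach is not made up. A row lasts 1/12 s, in which the tool goes at most 41.7 mm and 7.16 degrees, less where a joint would pass 70% of its speed; a pose out of reach is approached as far as the arm can. A call is refused whole if a number of a shift passes 4.17 or a number of a turn 0.125, either way. A call with a gripper value outside its range is refused whole. "jaw" is the closure, from -1 (fully open) to 1 (shut), set as the call begins (left out, the last holds). The fingers move at their own pace and stop on an object; the grip force is fixed at half the most. Time passes only in rows, so rows that do not move let the fingers close, or fill a call up. It gives the time, the measured TCP pose, the force, the opening and the grip force at its end, in the units of the state.
- observe(): the state, without advancing time (a new reading comes with each control period).
- grab_frame(name): name is "scene" or "top" or "wrist"; returns (picture, depth): 400x640x3 uint8, red, green, blue; 400x640 float32, m along the optical axis (not along the pixel's ray), 0 where there is no reading.
- get_calibration(name): a dict with "vertical_fov" (degrees; the focal length in pixels is half the picture's height over the tangent of half this angle, whatever the lens; pixels are square), "cx", "cy" (the principal point, pixels), "cam_to_world" (4x4, takes a point from camera to world coordinates); the wrist camera has in their place "T_tool_cam" (4x4, takes a point from camera to tool coordinates, whose origin is the TCP and whose axes are the flange's). Camera axes: x right, y down, z forward; pixel columns grow to the right and rows downward; lengths in m; the calibration is good to about 2 mm. A picture is of the moment at which its call begins: read the wrist's pose just before it. get_calibration takes no time and is no camera call.
- sign_off(): hands the job in; it is judged then, once.
The state is a dict: "clock": time; "q": joint angles; "dq": joint speeds; "joint_efforts": joint torques, N m; "tool_pos": TCP position; "orientation": TCP orientation; "contact_force": force on the tool from outside, world axes, zero at the start; "ft_torque": the same for the moment, N m; "opening": opening from 0.0 (shut) to 1.0 (fully open); "gripper_force": force on a finger pad.
Only numpy, scipy, OpenCV 4.12 (cv2) and the standard library are available. Lean on these libraries where they do the work, as an engineer would, in place of code of your own. Each camera call takes 0.05 s, during which the arm holds its last target. There are 200 camera calls.

## Task

Slide the steel setting gauge along the bed of the small green die press until its nose is fully home against the back stop, then turn the brass inner knob clockwise until the spindle nips the gauge firmly by feel, well past first touch but never forced, leaving the dark outer lock ring loose as it is. Then lock that setting: turn the outer ring clockwise as far as it goes without disturbing the inner knob, and leave the gauge nipped in the press. Do not shift the brass weight, the dye bottle or the bone folder.

Things in the scene. Friction and masses are not known exactly. Their poses are not given: they have to be found in the camera images.
- press: Dark green cast C-frame hand die press, 112 x 237 x 130 mm, fixed. Origin on the bench under the vertical spindle axis, z up, y out of the open throat along the flat steel bed (top z = 28 mm, y = -24 to 122, 62 wide). Fences 5 mm high form a 34 mm channel (x = +-17) from y = -25 to 47, flaring to about 48 mm at y = 69. Overhead boss 58 mm diameter, z = 60 to 90; column behind, at -y.
- bed_stop (a point): Point on the bed top (z = 28 mm) in mid channel at the face of the back stop, 25 mm behind the spindle axis (press y = -25 mm). Its axes are the press's.
- knob_grip (a point): Middle height of the brass inner knob, on the spindle axis, 121 mm above the bench. The knob is a plain knurled cylinder, 26 mm diameter, 18 mm high (z = 112 to 130 mm), 4 mm clear above the outer ring; it turns about the vertical and does not rise or fall.
- ring_grip (a point): Middle height of the dark knurled outer lock ring, on the same axis, 100.5 mm above the bench. Ring 50 mm diameter, 15 mm high (z = 93 to 108 mm), 3 mm clear above the casting; the knob stands up through its middle.
- gauge: Loose steel setting gauge, 0.15 to 0.31 kg: flat tongue 30 wide, 6 thick, 140 mm long, with an upright black grip fin (12 mm across x, 36 mm along y, top 30 mm above the underside). Origin on the underside below the fin's middle; the nose lies 125 mm towards its -y, the other end at +15 mm. Seated, its y lies along the press's +y, so the fin stays outside the throat.
- gauge_nose (a point): Middle of the nose edge of the gauge, on its underside; it must come to bed_stop.
- spindle: Steel spindle under the boss, driven by the inner knob; origin 42 mm above the bench at knob value 0, 2.4 mm lower per rad. Its leather facing (20 mm diameter, a little springy) has its underside 2.5 to 6.7 mm below this origin, differing each time and not measured: the gap above a seated gauge (top at 34 mm) starts at 1.6 to 6.4 mm.
- fine_knob (a joint): Inner knob, rad, growing clockwise from above; starts at -0.25 to 0, range -0.4 to 4.2; stays where left. Free it takes 0.1 N m. Once the facing bites, the nip grows about 9 N per 0.1 rad, and the tool's moment about the vertical (read at rest, knob still held, after a small turn) rises about 0.006 N m per N over its free-turning value. Firm nip: 12 to 50 N; aim at a rise of 0.12 to 0.2.
- lock_ring (a joint): Outer lock ring angle in rad, growing clockwise (tightening) seen from above; starts loose between 0 and 0.15, ends at a hard stop at 1.25. Takes about 0.06 N m to turn and stays where it is left. Locked is beyond 1.1.
- brass_weight: Turned brass weight with a ball top, 59 mm foot, 90 mm high, standing loose; origin at the middle of its foot. Leave it.
- dye_bottle: Small brown dye bottle with a black cap, 42 mm diameter, 62 mm high, standing loose; origin at the middle of its foot. Leave it.
- bone_folder: Flat cream bone folder, 18 x 120 x 7 mm, lying loose; origin at its middle underneath. Leave it.

How it is judged:
On the way, in this order (a step that is already met when the one before it is completed fails the run):
1. the gauge lies flat on the bed with its nose home against the back stop (distance between gauge_nose and bed_stop below 0.005 m and angle between the y axis of gauge and the y axis of press, either way round below 0.12 rad), for 0.2 s.
2. the spindle nips the gauge, the lock ring still loose (all of step 1 and contact force between spindle and gauge above 12 N and value of joint lock_ring below 0.3 rad), for 0.2 s.
3. the lock ring is turned home (value of joint lock_ring above 1.1 rad), for 0.2 s.
At the end, for the whole second after the job is handed in: The gauge lies in the bed with its nose within 5 mm of the stop, in line with the press to 0.12 rad and at rest, nipped by the spindle with 12 to 50 N; the lock ring stands tight, past 1.1 rad; everything is released (all of step 1 and contact force between spindle and gauge between 12 and 50 N and value of joint lock_ring above 1.1 rad and velocity of joint lock_ring below 0.05 rad/s and linear speed of gauge below 0.01 m/s); the robot touches nothing.
It fails at once if the gauge is squeezed by more than 80 N (contact force between spindle and gauge above 80 N).
It fails at once if the lock ring is turned past 0.35 rad while the spindle does not nip the gauge (value of joint lock_ring above 0.35 rad and contact force between spindle and gauge below 4 N).
It fails at once if the inner knob is turned (faster than 0.2 rad/s) after the lock ring has been tightened past 0.35 rad (value of joint lock_ring above 0.35 rad and (velocity of joint fine_knob above 0.2 rad/s or velocity of joint fine_knob below -0.2 rad/s)).
It fails at once if the brass weight, the dye bottle or the bone folder is moved more than 20 mm (distance of any of brass_weight, dye_bottle, bone_folder from where it was at the start of the episode above 0.02 m).
It also fails if it takes over 72 s, if anything falls off the work surface, if the arm or the gripper's body presses on something with over 40 N, if the wrist force passes 120 N, or if a joint passes its speed limit or range.

## Working session

There is one attempt and no reset: what is moved stays moved. The work goes in short steps, Python scripts to look and compute and a tool call to move; the robot and the scene stay as the last step left them, time stands still between calls to the robot, and variables do not carry over. Pictures are saved under pics/ and viewed, at most 10 in all, crops included, and the job is handed in when it is done.

Besides the shell and the picture viewer there is one more tool, called after "Emit:" in YAML: its name, and indented under it one key for each argument. arm_command: Moves the arm, as the interface text tells. Its arguments: {"type":"object","properties":{"plan":{"type":"array"},"jaw":{"type":"number"}},"required":["plan"]}

```bash
mkdir -p pics; cat > h.py <<'E'
from bench import *
import numpy as np, cv2
from scipy.spatial.transform import Rotation as R
def cam(n,o=None):
    c=get_calibration(n)
    f=200/np.tan(np.radians(c["vertical_fov"])/2)
    if "T_tool_cam" in c:
        o=o or observe(); T=np.eye(4); T[:3,:3]=R.from_rotvec(o["orientation"]).as_matrix(); T[:3,3]=o["tool_pos"]; T=T@np.array(c["T_tool_cam"])
    else: T=np.array(c["cam_to_world"])
    return f,c["cx"],c["cy"],T
def ray(C,u,v):
    f,cx,cy,T=C; d=T[:3,:3]@np.array([(u-cx)/f,(v-cy)/f,1]); return T[:3,3],d
def onz(C,u,v,z):
    p,d=ray(C,u,v); return p+d*(z-p[2])/d[2]
def cloud(C,D):
    f,cx,cy,T=C; v,u=np.mgrid[:D.shape[0],:D.shape[1]]
    P=np.stack([(u-cx)/f*D,(v-cy)/f*D,D],-1); return P@T[:3,:3].T+T[:3,3]
def proj(C,p):
    f,cx,cy,T=C; q=T[:3,:3].T@(np.asarray(p)-T[:3,3]); return q[0]/q[2]*f+cx,q[1]/q[2]*f+cy
E
python3 - <<'E'
from h import *
o=observe(); print({k:np.round(v,3) for k,v in o.items()})
for n in("scene","top","wrist"):
    C=cam(n,observe()); i,d=grab_frame(n); cv2.imwrite(f"pics/{n}0.png",i[...,::-1]); np.savez(f"{n}0.npz",i=i,d=d,T=C[3],k=np.array(C[:3])); print(n,C[:3],np.round(C[3],3).tolist(),(d>0).mean())
E
```

```text
{'clock': np.float64(0.0), 'q': array([ 1.068,  0.384,  0.044,  1.6  , -0.018,  1.161, -0.05 ]), 'dq': array([ 0.   , -0.001,  0.001, -0.001,  0.   ,  0.   , -0.   ]), 'joint_efforts': array([ 0.0000e+00, -4.3345e+01,  1.0250e+00, -2.4951e+01,  1.0000e-02,
        1.1000e-02,  0.0000e+00]), 'tool_pos': array([ 0.256, -0.597,  0.23 ]), 'orientation': array([-3.075e+00, -6.310e-01,  1.000e-03]), 'contact_force': array([-0.411, -0.529, -0.208]), 'ft_torque': array([0.012, 0.002, 0.04 ]), 'gripper_force': np.float64(0.0), 'opening': np.float64(0.998)}
scene (np.float64(489.9818324838542), 322.469791267397, 203.324003173341) [[0.857, -0.339, 0.388, -0.067], [-0.515, -0.539, 0.666, -0.95], [-0.017, -0.771, -0.637, 0.992], [0.0, 0.0, 0.0, 1.0]] 0.9960703125
top (np.float64(464.92100149195164), 309.7354822103294, 201.18721541394586) [[-0.068, -0.977, 0.201, 0.259], [-0.998, 0.065, -0.02, -0.021], [0.006, -0.202, -0.979, 1.228], [0.0, 0.0, 0.0, 1.0]] 0.9958828125
wrist (np.float64(307.0401701193994), 319.5640317441081, 194.37370055134232) [[0.393, -0.883, -0.258, 0.321], [-0.92, -0.378, -0.108, -0.569], [-0.002, 0.279, -0.96, 0.374], [0.0, 0.0, 0.0, 1.0]] 0.99590234375
```

View pics/top0.png

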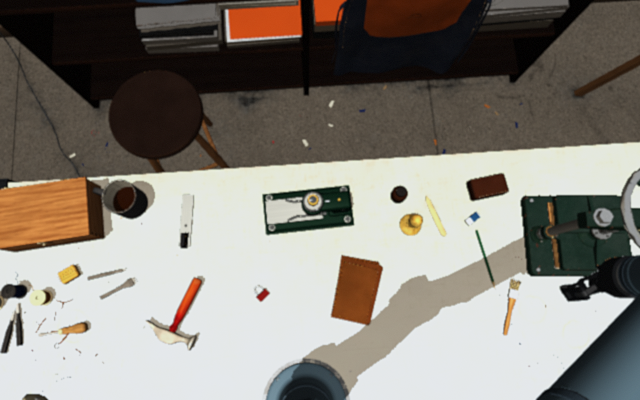

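View pics/scene0.png

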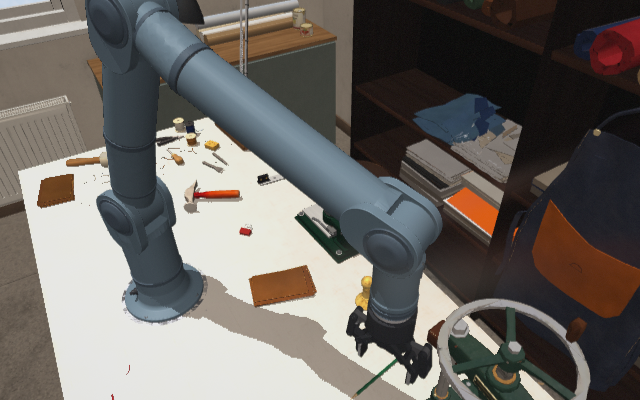

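Top view: press with its knob at about (314,201), its throat opening left (+y world). The gauge lies at (187,220), with its black fin at (185,240) and its nose up. The weight is at (411,223), the bottle at (399,193) and the folder at (435,215). In the scene view the arm hides most of the press.

```bash
python3 - <<'E'
from h import *
z=np.load("top0.npz"); i=z["i"]; d=z["d"]; C=(*z["k"],z["T"]); P=cloud(C,d)
cr=i[170:260,150:460]; cv2.imwrite("pics/topc.png",cv2.resize(cr,None,fx=2.5,fy=2.5,interpolation=cv2.INTER_CUBIC)[...,::-1])
hsv=cv2.cvtColor(i,cv2.COLOR_RGB2HSV)
def reg(name,m,u0,u1,v0,v1):
    k=np.zeros(m.shape,bool); k[v0:v1,u0:u1]=m[v0:v1,u0:u1]; q=P[k]
    vs,us=np.nonzero(k); r=cv2.minAreaRect(q[:,:2].astype(np.float32)*1000)
    print(name,k.sum(),"med",np.median(q,0).round(4),"zrange",np.percentile(q[:,2],[2,50,98]).round(4),"rect",np.round(r[0],1),np.round(r[1],1),round(r[2],1)); return q
Z=P[...,2]
reg("gauge",(Z>.003)&(Z<.05),170,204,185,255)
reg("gaugetongue",(Z>.003)&(Z<.012),170,204,185,255)
reg("fin",(Z>.02)&(Z<.05),170,204,185,255)
reg("press",(Z>.008),255,362,175,242)
reg("ring",(Z>.1),255,362,175,242)
reg("knob",(Z>.122),255,362,175,242)
reg("ring only",(Z>.1)&(Z<.115),255,362,175,242)
reg("bed",(Z>.023)&(Z<.031),255,362,175,242)
reg("weight",(Z>.01),398,425,205,240); reg("bottle",(Z>.01),385,412,180,208); reg("folder",(Z>.003),420,450,190,240)
reg("bench",(Z<.01),220,250,180,250)
E
```

```text
gauge 443 med [0.4718 0.2869 0.0056] zrange [0.0031 0.0056 0.0297] rect [482.1 283.7] [ 84.9 186.8] 88.6
gaugetongue 361 med [0.4861 0.2858 0.005 ] zrange [0.0031 0.005  0.01  ] rect [482.1 283.7] [ 84.9 186.8] 88.6
fin 70 med [0.4275 0.2912 0.0262] zrange [0.0208 0.0262 0.0319] rect [426.5 292.3] [12.7 34.8] 83.4
press 3209 med [ 0.4767 -0.0368  0.0262] zrange [0.0132 0.0262 0.129 ] rect [400.7 -43.7] [279.9 229. ] 4.3
ring 358 med [ 0.4829 -0.0476  0.108 ] zrange [0.1023 0.108  1.2282] rect [384.9 -41.2] [ 49.4 254.8] 85.6
knob 129 med [ 0.4831 -0.0459  0.1291] zrange [0.1237 0.1291 1.2282] rect [379.  -41.2] [ 24.2 242.8] 86.0
ring only 223 med [ 0.483  -0.05    0.1062] zrange [0.1012 0.1062 0.1108] rect [488.2 -49.7] [48.3 48.4] 62.0
bed 928 med [0.4774 0.0168 0.0263] zrange [0.0233 0.0263 0.0306] rect [486.7 -38.2] [ 93.8 221.2] 3.6
weight 297 med [ 0.4245 -0.3011  0.0374] zrange [0.0107 0.0374 0.0905] rect [ 357.9 -165.4] [ 47.6 347.1] 26.7
bottle 241 med [ 0.5037 -0.2766  0.0448] zrange [0.0122 0.0448 0.2966] rect [ 398.2 -152.9] [ 40.7 381.8] 40.5
folder 199 med [ 0.4303 -0.3772  0.0048] zrange [0.0031 0.0048 1.2282] rect [ 353.1 -240.8] [127.3 461.1] 38.7
bench 2092 med [ 0.488   0.1582 -0.0022] zrange [-0.0067 -0.0022  0.003 ] rect [490.2 157.9] [ 80.3 192.1] 88.3
```

View pics/topc.png

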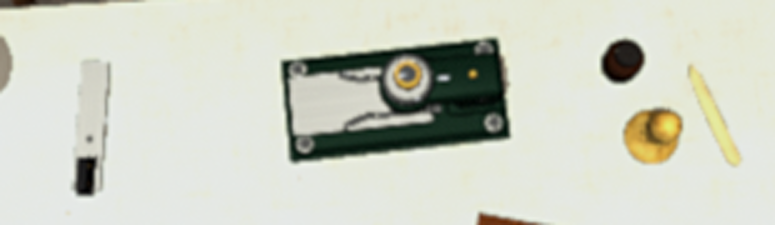

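The crop shows the white gauge with its fin at the lower end, and the press with its channel opening left. I'm writing a helper that works out the row amounts, then I'll move to a wrist viewpoint between the two.

```bash
cat >> h.py <<'E'
def rows(wps,n,lim=4,p0=None):
    """wps: list of (x,y,z,yaw of tool y axis); n rows each; prints tool-frame rows (shift with axes before turn)"""
    o=observe(); M=R.from_rotvec(o["orientation"]).as_matrix(); p=np.array(o["tool_pos"]) if p0 is None else np.array(p0[:3])
    if p0 is not None: M=down(p0[3])
    out=[]
    for w,k in zip(wps,n):
        tgt=down(w[3]); rv=R.from_matrix(M.T@tgt).as_rotvec()/k; dp=(np.array(w[:3])-p)/k
        for _ in range(k):
            t=M.T@dp*100; r=np.append(t,rv).round(2 if np.abs(t).max()>.5 else 3); r[3:]=rv.round(3); out.append(r.tolist()); M=M@R.from_rotvec(r[3:]).as_matrix(); p=p+dp
    while len(out)%5: out.append([0]*6)
    print("max",np.abs(out).max(0))
    for j in range(0,len(out),5): print([out[j:j+5]])
def down(a):
    y=np.array([np.cos(a),np.sin(a),0]); z=np.array([0,0,-1.]); return np.stack([np.cross(y,z),y,z],1)
E
python3 - <<'E'
from h import *
M=R.from_rotvec(observe()["orientation"]).as_matrix(); print(M.round(3)); a=np.arctan2(M[1,1],M[0,1]); print(a)
rows([(.42,-.25,.26,a+1.32),(.45,.13,.26,1.571)],[12,13])
E
```

```text
[[ 0.919  0.394 -0.001]
 [ 0.394 -0.919  0.002]
 [-0.    -0.002 -1.   ]]
-1.165945329136802
max [3.19 2.93 0.24 0.   0.   0.11]
[[[2.4, -2.12, -0.24, -0.0, -0.0, -0.11], [2.61, -1.84, -0.24, -0.0, -0.0, -0.11], [2.8, -1.54, -0.24, -0.0, -0.0, -0.11], [2.95, -1.23, -0.24, -0.0, -0.0, -0.11], [3.07, -0.89, -0.24, -0.0, -0.0, -0.11]]]
[[[3.15, -0.55, -0.24, -0.0, -0.0, -0.11], [3.19, -0.2, -0.24, -0.0, -0.0, -0.11], [3.19, 0.15, -0.24, -0.0, -0.0, -0.11], [3.16, 0.5, -0.24, -0.0, -0.0, -0.11], [3.09, 0.84, -0.24, -0.0, -0.0, -0.11]]]
[[[2.97, 1.18, -0.24, -0.0, -0.0, -0.11], [2.83, 1.5, -0.24, -0.0, -0.0, -0.11], [2.85, 0.68, 0.01, 0.0, -0.0, -0.109], [2.76, 0.98, 0.01, 0.0, -0.0, -0.109], [2.64, 1.28, 0.01, 0.0, -0.0, -0.109]]]
[[[2.48, 1.56, 0.01, 0.0, -0.0, -0.109], [2.3, 1.82, 0.01, 0.0, -0.0, -0.109], [2.09, 2.06, 0.01, 0.0, -0.0, -0.109], [1.85, 2.27, 0.01, 0.0, -0.0, -0.109], [1.59, 2.46, 0.01, 0.0, -0.0, -0.109]]]
[[[1.32, 2.62, 0.01, 0.0, -0.0, -0.109], [1.02, 2.75, 0.01, 0.0, -0.0, -0.109], [0.72, 2.84, 0.01, 0.0, -0.0, -0.109], [0.41, 2.9, 0.01, 0.0, -0.0, -0.109], [0.09, 2.93, 0.01, 0.0, -0.0, -0.109]]]
```

Emit:
arm_command:
  plan:
    - [[2.4,-2.1,-0.24,0,0,-0.11],[2.6,-1.8,-0.24,0,0,-0.11],[2.8,-1.5,-0.24,0,0,-0.11],[2.95,-1.2,-0.24,0,0,-0.11],[3.1,-0.9,-0.24,0,0,-0.11]]
  jaw: -1

```text
clock: 0.57
tool_pos: [0.3254, -0.4523, 0.2429]
orientation: [-2.786, -1.45, 0.0]
contact_force: [0.2, 0.1, -0.2]
opening: 0.998
gripper_force: 0.0
```

Emit:
arm_command:
  plan:
    - [[3.15,-0.55,-0.24,0,0,-0.11],[3.2,-0.2,-0.24,0,0,-0.11],[3.2,0.15,-0.24,0,0,-0.11],[3.15,0.5,-0.24,0,0,-0.11],[3.1,0.85,-0.24,0,0,-0.11]]

```text
clock: 0.98
tool_pos: [0.3939, -0.3076, 0.2551]
orientation: [-2.288, -2.153, 0.0]
contact_force: [0.1, 0.4, 0.4]
opening: 1.001
gripper_force: 0.0
```

Emit:
arm_command:
  plan:
    - [[3.0,1.2,-0.24,0,0,-0.11],[2.8,1.5,-0.24,0,0,-0.11],[2.85,0.7,0,0,0,-0.11],[2.75,1.0,0,0,0,-0.11],[2.65,1.3,0,0,0,-0.11]]

```text
clock: 1.4
tool_pos: [0.4288, -0.1621, 0.2599]
orientation: [-1.616, -2.693, 0.0]
contact_force: [0.3, -0.1, -0.9]
opening: 0.998
gripper_force: 0.0
```

Emit:
arm_command:
  plan:
    - [[2.5,1.55,0,0,0,-0.11],[2.3,1.8,0,0,0,-0.11],[2.1,2.05,0,0,0,-0.11],[1.85,2.25,0,0,0,-0.11],[1.6,2.45,0,0,0,-0.11]]

```text
clock: 1.82
tool_pos: [0.4387, -0.0163, 0.2599]
orientation: [-0.825, -3.031, 0.001]
contact_force: [-0.2, -0.9, -0.0]
opening: 0.997
gripper_force: 0.0
```

Emit:
arm_command:
  plan:
    - [[1.3,2.6,0,0,0,-0.11],[1.0,2.75,0,0,0,-0.11],[0.7,2.85,0,0,0,-0.11],[0.4,2.9,0,0,0,-0.1],[0.1,2.9,0,0,0,-0.1]]

```text
clock: 2.23
tool_pos: [0.4495, 0.1292, 0.26]
orientation: [0.003, 3.142, -0.001]
contact_force: [0.5, -0.4, 0.4]
opening: 0.998
gripper_force: 0.0
```

Emit:
arm_command:
  plan:
    - [[0,0,0,0,0,0],[0,0,0,0,0,0],[0,0,0,0,0,0],[0,0,0,0,0,0],[0,0,0,0,0,0]]

```text
clock: 2.65
tool_pos: [0.45, 0.1262, 0.2598]
orientation: [-0.016, -3.141, 0.001]
contact_force: [-0.2, -0.6, 0.4]
opening: 1.003
gripper_force: 0.0
```

```bash
python3 - <<'E'
from h import *
o=observe(); print({k:np.round(v,3) for k,v in o.items()})
C=cam("wrist",o); i,d=grab_frame("wrist"); cv2.imwrite("pics/w1.png",i[...,::-1]); np.savez("w1.npz",i=i,d=d,T=C[3],k=np.array(C[:3]))
n="top";C=cam(n); i,d=grab_frame(n); np.savez("top1.npz",i=i,d=d,T=C[3],k=np.array(C[:3]))
E
```

```text
{'clock': np.float64(2.65), 'q': array([ 0.383,  0.049, -0.754,  1.957,  0.037,  1.15 ,  1.175]), 'dq': array([ 0.001, -0.001, -0.005, -0.002, -0.001, -0.001,  0.002]), 'joint_efforts': array([-2.0300e-01, -2.1370e+01, -9.5000e-01, -2.4868e+01, -2.0000e-03,
        1.0000e-03, -1.0000e-03]), 'tool_pos': array([0.45 , 0.126, 0.26 ]), 'orientation': array([-1.600e-02, -3.141e+00,  1.000e-03]), 'contact_force': array([-0.224, -0.599,  0.372]), 'ft_torque': array([-0.022,  0.006,  0.034]), 'gripper_force': np.float64(0.0), 'opening': np.float64(1.003)}
```

View pics/w1.png

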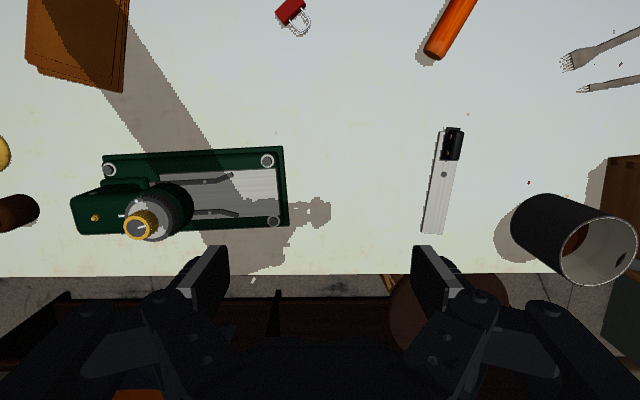

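Wrist view: press base from (103,153) to (290,227), knob top near (140,226), bed to the right of it. Gauge fin at (453,143), nose edge near (432,234). I'll measure both from the two views.

```bash
python3 - <<'E'
from h import *
def ld(n): z=np.load(n+".npz"); return z["i"],z["d"],(*z["k"],z["T"])
W=ld("w1"); T=ld("top0")   # top0: arm away
def tri(pa,pb):
    (a,da),(b,db)=pa,pb; da=da/np.linalg.norm(da); db=db/np.linalg.norm(db)
    s=np.linalg.lstsq(np.stack([da,-db],1),b-a,rcond=None)[0]; p=a+s[0]*da; q=b+s[1]*db; return (p+q)/2,np.linalg.norm(p-q)
def cen(m): 
    n,l,s,c=cv2.connectedComponentsWithStats(m.astype(np.uint8)); k=1+s[1:,4].argmax(); return c[k],s[k],l==k
def win(m,u0,u1,v0,v1): k=np.zeros_like(m); k[v0:v1,u0:u1]=m[v0:v1,u0:u1]; return k
# clouds by height
for nm,(i,d,C),gw,pw in (("wrist",W,(410,480,115,245),(65,300,135,245)),("top",T,(170,204,185,255),(255,362,175,242))):
    P=cloud(C,d); Z=P[...,2]; hsv=cv2.cvtColor(i,cv2.COLOR_RGB2HSV)
    print(nm,"bench z",np.median(Z[win((d>0),*((330,400,100,230) if nm=="wrist" else (220,250,185,245)))]).round(4))
    dark=win((i.max(2)<90)&(Z>.012)&(Z<.06),*gw); c,s,m=cen(dark); q=P[m]; print(" fin all",c.round(1),s, "ztop",np.percentile(q[:,2],90).round(4))
    top=m&(Z>np.percentile(q[:,2],90)-.004); r=cv2.minAreaRect((P[top][:,:2]*1000).astype(np.float32)); print(" fin top rect",np.round(r[0],1),np.round(r[1],1),round(r[2],1),top.sum())
    vs,us=np.nonzero(top); print(" fin top pix",us.mean().round(2),vs.mean().round(2))
    # tongue: bright pixel region raised
    tg=win((Z>.0025)&(Z<.012)&(hsv[...,1]<60)&(i.max(2)>110),*gw); c,s,m=cen(tg); r=cv2.minAreaRect((P[m][:,:2]*1000).astype(np.float32)); print(" tongue",s,np.round(r[0],1),np.round(r[1],1),round(r[2],1),"z",np.median(P[m][:,2]).round(4))
    # knob: brass mask
    br=win((hsv[...,0]>15)&(hsv[...,0]<32)&(hsv[...,1]>110)&(Z>.105),*pw); c,s,m=cen(br); vs,us=np.nonzero(m); 
    e=cv2.minAreaRect(np.stack([us,vs],1).astype(np.float32)); print(" brass",c.round(1),s,np.round(e[0],1),"med",np.median(P[m],0).round(4))
    kt=win((Z>.127)&(Z<.136),*pw); r=cv2.minEnclosingCircle((P[kt][:,:2]*1000).astype(np.float32)); vs,us=np.nonzero(kt); print(" knob top circ",np.round(r,1) if 0 else (np.round(r[0],1),round(r[1],1)),us.mean().round(1),vs.mean().round(1),kt.sum(),"z",np.median(Z[kt]).round(4))
    rt=win((Z>.104)&(Z<.1105),*pw); r=cv2.minEnclosingCircle((P[rt][:,:2]*1000).astype(np.float32)); print(" ring top circ",np.round(r[0],1),round(r[1],1))
    # press base & bed
    base=win((Z>.006)&(Z<.02),*pw); r=cv2.minAreaRect((P[base][:,:2]*1000).astype(np.float32)); print(" base rect",np.round(r[0],1),np.round(r[1],1),round(r[2],1), "z",np.median(Z[base]).round(4))
    bed=win((Z>.024)&(Z<.0305)&(hsv[...,1]<70)&(i.max(2)>100),*pw); c,s,m=cen(bed); r=cv2.minAreaRect((P[m][:,:2]*1000).astype(np.float32)); print(" bed rect",np.round(r[0],1),np.round(r[1],1),round(r[2],1),"z",np.median(P[m][:,2]).round(4))
E
```

```text
wrist bench z 0.001
 fin all [453.8 144.8] [444 130  20  31 440] ztop 0.0316
 fin top rect [428.  291.4] [11.9 35.7] 84.1 289
 fin top pix 456.24 145.47
 tongue [ 421  131   37  103 1675] [482.8 288.5] [ 32.6 139.4] 84.6 z 0.007
 brass [142.7 222.9] [123 210  36  30 525] [140.5 224.7] med [ 0.4843 -0.0426  0.1295]
 knob top circ (array([488.9, -49.4]), 13.5) 137.2 226.8 578 z 0.1313
 ring top circ [488.9 -49.6] 25.7
 base rect [488.4 -38. ] [111.5 236.2] 2.4 z 0.0077
 bed rect [476.4  11.1] [ 41.2 120.3] 2.5 z 0.0291
top bench z -0.0021
 fin all [183.1 239.7] [181 233   6  15  69] ztop 0.0294
 fin top rect [426.1 290.7] [ 8.1 34.2] 87.9 34
 fin top pix 182.15 239.21
 tongue [180 195  14  40 291] [496.3 285.7] [ 30.6 106.6] 85.0 z 0.0047
 brass [312.9 199.8] [308 195  10  11  52] [312.5 200. ] med [ 0.4858 -0.0513  0.1279]
 knob top circ (array([487.1, -49.4]), 12.7) 312.4 199.6 62 z 0.1288
 ring top circ [488.2 -49.9] 25.2
 base rect [473.6 -48. ] [138.2 251.5] 2.4 z 0.0172
 bed rect [485.6   9.8] [ 62.1 124.5] 2.8 z 0.0267
```

Measurements agree. Spindle axis is at (0.489, -0.0495) with press y at 92.4°. The fin centre is at (0.4275, 0.2914) with its top at 30 mm, and the nose points to about -5.3°. Next is picking the gauge.

```bash
python3 - <<'E'
from h import *
rows([(.4275,.2914,.10,1.478),(.4275,.2914,.012,1.478)],[6,9])
E
```

```text
max [0.59  2.74  2.66  0.    0.    0.014]
[[[0.4, 2.74, 2.66, -0.0, -0.0, 0.014], [0.44, 2.74, 2.66, -0.0, -0.0, 0.014], [0.48, 2.73, 2.66, -0.0, -0.0, 0.014], [0.52, 2.72, 2.66, -0.0, -0.0, 0.014], [0.55, 2.72, 2.66, -0.0, -0.0, 0.014]]]
[[[0.59, 2.71, 2.66, -0.0, -0.0, 0.014], [-0.0, 0.0, 0.98, -0.0, -0.0, -0.0], [-0.0, 0.0, 0.98, -0.0, -0.0, -0.0], [-0.0, 0.0, 0.98, -0.0, -0.0, -0.0], [-0.0, 0.0, 0.98, -0.0, -0.0, -0.0]]]
[[[-0.0, 0.0, 0.98, -0.0, -0.0, -0.0], [-0.0, 0.0, 0.98, -0.0, -0.0, -0.0], [-0.0, 0.0, 0.98, -0.0, -0.0, -0.0], [-0.0, 0.0, 0.98, -0.0, -0.0, -0.0], [-0.0, 0.0, 0.98, -0.0, -0.0, -0.0]]]
```

Emit:
arm_command:
  plan:
    - [[0.4,2.74,2.66,0,0,0.014],[0.44,2.74,2.66,0,0,0.014],[0.48,2.73,2.66,0,0,0.014],[0.52,2.72,2.66,0,0,0.014],[0.55,2.72,2.66,0,0,0.014]]

```text
clock: 3.17
tool_pos: [0.4312, 0.2654, 0.126]
orientation: [0.126, 3.138, -0.0]
contact_force: [0.9, -0.1, -0.9]
opening: 0.999
gripper_force: 0.0
```

Emit:
arm_command:
  plan:
    - [[0.59,2.71,2.66,0,0,0.014],[0,0,1.0,0,0,0],[0,0,1.0,0,0,0],[0,0,1.0,0,0,0],[0,0,1.0,0,0,0]]

```text
clock: 3.58
tool_pos: [0.4284, 0.2911, 0.0601]
orientation: [0.147, 3.137, -0.001]
contact_force: [0.3, -0.5, 0.2]
opening: 0.998
gripper_force: 0.0
```

```bash
python3 - <<'E'
from h import *
o=observe(); print(o["tool_pos"].round(4) if hasattr(o["tool_pos"],"round") else o["tool_pos"])
C=cam("wrist",o); i,d=grab_frame("wrist"); cv2.imwrite("pics/w2.png",i[...,::-1])
P=cloud(C,d); Z=P[...,2]
m=(i.max(2)<90)&(Z>.02)&(Z<.045)&(abs(P[...,0]-.4275)<.03)&(abs(P[...,1]-.2914)<.03)
q=P[m]; top=m&(Z>np.percentile(q[:,2],90)-.004); r=cv2.minAreaRect((P[top][:,:2]*1000).astype(np.float32)); print(top.sum(),np.percentile(q[:,2],90),r)
t=(Z>.0035)&(Z<.013)&(i.max(2)>110)&(P[...,0]>.44)&(P[...,0]<.6)&(abs(P[...,1]-.287)<.03)
n,l,s,c=cv2.connectedComponentsWithStats(t.astype(np.uint8)); k=1+s[1:,4].argmax(); r=cv2.minAreaRect((P[l==k][:,:2]*1000).astype(np.float32)); print(r)
rows([(.4275,.2914,.012,1.478)],[5])
E
```

```text
[0.4284 0.2911 0.0601]
1024 0.031577588615228074 ((427.184326171875, 292.156494140625), (11.499096870422363, 35.19084167480469), 85.28478240966797)
((505.5582580566406, 285.4943542480469), (27.944595336914062, 56.26005935668945), 84.09955596923828)
max [0.   0.03 0.93 0.   0.   0.  ]
[[[-0.0, 0.03, 0.93, -0.0, -0.0, -0.0], [-0.0, 0.03, 0.93, -0.0, -0.0, -0.0], [-0.0, 0.03, 0.93, -0.0, -0.0, -0.0], [-0.0, 0.03, 0.93, -0.0, -0.0, -0.0], [-0.0, 0.03, 0.93, -0.0, -0.0, -0.0]]]
```

Emit:
arm_command:
  plan:
    - [[0.01,0.02,0.95,0,0,0],[0.01,0.02,0.95,0,0,0],[0.01,0.02,0.95,0,0,0],[0.01,0.02,0.95,0,0,0],[0,0,0.9,0,0,0]]

```text
clock: 4.05
tool_pos: [0.4267, 0.2933, 0.0126]
orientation: [0.143, 3.138, -0.0]
contact_force: [0.4, -0.7, -0.3]
opening: 0.998
gripper_force: 0.0
```

Emit:
arm_command:
  plan:
    - [[0,0,0,0,0,0],[0,0,0,0,0,0],[0,0,0,0,0,0],[0,0,0,0,0,0],[0,0,0,0,0,0]]
  jaw: 1

```text
clock: 4.47
tool_pos: [0.427, 0.2939, 0.014]
orientation: [0.142, 3.137, 0.001]
contact_force: [0.6, 0.5, 0.2]
opening: 0.299
gripper_force: 0.0
```

Emit:
arm_command:
  plan:
    - [[0,0,0,0,0,0],[0,0,0,0,0,0],[0,0,0,0,0,0],[0,0,0,0,0,0],[0,0,0,0,0,0]]

```text
clock: 4.88
tool_pos: [0.4271, 0.2938, 0.0142]
orientation: [0.143, 3.137, 0.0]
contact_force: [-0.2, -0.0, 6.0]
opening: 0.124
gripper_force: 61.3
```

```bash
python3 - <<'E'
from h import *
o=observe(); print({k:np.round(v,4) for k,v in o.items() if k!="joint_efforts"})
E
```

```text
{'clock': np.float64(4.8833), 'q': array([-0.1045,  0.5506, -0.6744,  2.0237,  0.5087,  0.7365,  0.386 ]), 'dq': array([ 0.0002,  0.    ,  0.0023,  0.0016,  0.0015, -0.0007,  0.0008]), 'tool_pos': array([0.4271, 0.2938, 0.0142]), 'orientation': array([1.4270e-01, 3.1373e+00, 5.0000e-04]), 'contact_force': array([-0.2142, -0.0289,  6.0492]), 'ft_torque': array([-0.2018,  0.1526, -0.0121]), 'gripper_force': np.float64(61.3187), 'opening': np.float64(0.1237)}
```

```bash
python3 - <<'E'
from h import *
o=observe(); p=o["tool_pos"]
M=R.from_rotvec(o["orientation"]).as_matrix(); print(np.arctan2(M[1,1],M[0,1]),M[:,2])
rows([(p[0],p[1],.085,1.478),(.4804,.1553,.085,.042)],[6,14])
E
```

```text
1.4799177860463446 [ 1.03305272e-03  2.61149252e-04 -9.99999432e-01]
max [1.06  0.95  1.18  0.    0.    0.103]
[[[-0.0, 0.0, -1.18, 0.0, 0.0, 0.0], [-0.0, 0.0, -1.18, 0.0, 0.0, 0.0], [-0.0, 0.0, -1.18, 0.0, 0.0, 0.0], [-0.0, 0.0, -1.18, 0.0, 0.0, 0.0], [-0.0, 0.0, -1.18, 0.0, 0.0, 0.0]]]
[[[-0.0, 0.0, -1.18, 0.0, 0.0, 0.0], [-0.47, -0.95, 0.0, 0.0, 0.0, 0.103], [-0.56, -0.9, 0.0, 0.0, 0.0, 0.103], [-0.65, -0.83, 0.0, 0.0, 0.0, 0.103], [-0.74, -0.76, 0.0, 0.0, 0.0, 0.103]]]
[[[-0.81, -0.68, 0.0, 0.0, 0.0, 0.103], [-0.88, -0.6, 0.0, 0.0, 0.0, 0.103], [-0.93, -0.5, 0.0, 0.0, 0.0, 0.103], [-0.98, -0.4, 0.0, 0.0, 0.0, 0.103], [-1.02, -0.3, 0.0, 0.0, 0.0, 0.103]]]
[[[-1.04, -0.2, 0.0, 0.0, 0.0, 0.103], [-1.06, -0.09, 0.0, 0.0, 0.0, 0.103], [-1.06, 0.02, 0.0, 0.0, 0.0, 0.103], [-1.05, 0.13, 0.0, 0.0, 0.0, 0.103], [-1.03, 0.24, 0.0, 0.0, 0.0, 0.103]]]
```

Emit:
arm_command:
  plan:
    - [[0,0,-1.2,0,0,0],[0,0,-1.2,0,0,0],[0,0,-1.2,0,0,0],[0,0,-1.2,0,0,0],[0,0,-1.2,0,0,0]]

```text
clock: 5.3
tool_pos: [0.4266, 0.2935, 0.0749]
orientation: [0.142, 3.138, 0.0]
contact_force: [0.5, 0.0, -2.9]
opening: 0.123
gripper_force: 60.2
```

Emit:
arm_command:
  plan:
    - [[0,0,-1.2,0,0,0],[-0.47,-0.95,0,0,0,0.103],[-0.56,-0.9,0,0,0,0.103],[-0.65,-0.83,0,0,0,0.103],[-0.74,-0.76,0,0,0,0.103]]

```text
clock: 5.72
tool_pos: [0.4421, 0.2538, 0.0866]
orientation: [0.788, 3.04, 0.001]
contact_force: [1.1, 0.6, -3.0]
opening: 0.122
gripper_force: 60.1
```

Emit:
arm_command:
  plan:
    - [[-0.81,-0.68,0,0,0,0.103],[-0.88,-0.6,0,0,0,0.103],[-0.93,-0.5,0,0,0,0.103],[-0.98,-0.4,0,0,0,0.103],[-1.02,-0.3,0,0,0,0.103]]

```text
clock: 6.13
tool_pos: [0.4613, 0.2045, 0.0865]
orientation: [1.537, 2.74, 0.002]
contact_force: [-0.4, -0.8, -3.0]
opening: 0.125
gripper_force: 60.2
```

Emit:
arm_command:
  plan:
    - [[-1.04,-0.2,0,0,0,0.103],[-1.06,-0.1,0,0,0,0.103],[-1.06,0,0,0,0,0.103],[-1.05,0.1,0,0,0,0.103],[-1.03,0.25,0,0,0,0.103]]

```text
clock: 6.55
tool_pos: [0.4798, 0.1549, 0.0865]
orientation: [2.184, 2.258, 0.002]
contact_force: [-0.5, -0.4, -2.1]
opening: 0.119
gripper_force: 60.2
```

Emit:
arm_command:
  plan:
    - [[0,0,0,0,0,0],[0,0,0,0,0,0],[0,0,0,0,0,0],[0,0,0,0,0,0],[0,0,0,0,0,0]]

```text
clock: 6.97
tool_pos: [0.4792, 0.1561, 0.0857]
orientation: [-2.175, -2.266, -0.001]
contact_force: [-0.3, 0.3, -3.1]
opening: 0.124
gripper_force: 60.2
```

```bash
python3 - <<'E'
from h import *
o=observe(); print({k:np.round(v,4) for k,v in o.items() if k!="joint_efforts"})
M=R.from_rotvec(o["orientation"]).as_matrix(); print(np.arctan2(M[1,1],M[0,1]),M[:,2])
C=cam("top"); i,d=grab_frame("top"); P=cloud(C,d); Z=P[...,2]; cv2.imwrite("pics/t2.png",cv2.resize(i[170:250,180:360],None,fx=4,fy=4)[...,::-1])
C=cam("wrist",o); i,d=grab_frame("wrist"); cv2.imwrite("pics/w3.png",i[...,::-1])
for nm,PP,ii in(("top",P,None),("wrist",cloud(C,d),None)):
    t=(PP[...,2]>.062)&(PP[...,2]<.09)&(PP[...,1]<.14)&(PP[...,1]>-.02)&(abs(PP[...,0]-.483)<.04)
    n,l,s,c=cv2.connectedComponentsWithStats(t.astype(np.uint8)); k=1+s[1:,4].argmax(); q=PP[l==k]; print(nm,s[k],cv2.minAreaRect((q[:,:2]*1000).astype(np.float32)),np.percentile(q[:,2],[5,50,95]).round(4), np.polyfit(q[:,1],q[:,2],1).round(4))
rows([(.4804,.1553,.0427,.042),(.4846,.0553,.0427,.042)],[5,10])
E
```

```text
{'clock': np.float64(6.9667), 'q': array([-0.008 ,  0.3371, -0.4377,  2.0418,  0.1955,  0.8016, -0.52  ]), 'dq': array([-0.0005,  0.0042,  0.0066, -0.0002,  0.0038,  0.0008, -0.0046]), 'tool_pos': array([0.4792, 0.1561, 0.0857]), 'orientation': array([-2.1755e+00, -2.2658e+00, -9.0000e-04]), 'contact_force': array([-0.268 ,  0.307 , -3.1345]), 'ft_torque': array([ 0.1483,  0.0107, -0.0091]), 'gripper_force': np.float64(60.2407), 'opening': np.float64(0.1242)}
0.040677942267736654 [ 4.82871405e-05  7.39445323e-04 -9.99999725e-01]
top [247 203  35  14 364] ((481.40069580078125, 72.201171875), (30.885419845581055, 84.3218994140625), 1.6159776449203491) [0.0709 0.075  0.0786] [-0.0006  0.075 ]
wrist [ 301  294   38   48 1349] ((480.544921875, 107.84308624267578), (22.001832962036133, 32.97282791137695), 3.3270041942596436) [0.0774 0.0784 0.0793] [0.01   0.0773]
max [1.   0.02 0.86 0.   0.   0.  ]
[[[-0.01, 0.02, 0.86, -0.0, -0.0, -0.0], [-0.01, 0.02, 0.86, -0.0, -0.0, -0.0], [-0.01, 0.02, 0.86, -0.0, -0.0, -0.0], [-0.01, 0.02, 0.86, -0.0, -0.0, -0.0], [-0.01, 0.02, 0.86, -0.0, -0.0, -0.0]]]
[[[-1.0, 0.0, -0.0, -0.0, -0.0, -0.0], [-1.0, 0.0, -0.0, -0.0, -0.0, -0.0], [-1.0, 0.0, -0.0, -0.0, -0.0, -0.0], [-1.0, 0.0, -0.0, -0.0, -0.0, -0.0], [-1.0, 0.0, -0.0, -0.0, -0.0, -0.0]]]
[[[-1.0, 0.0, -0.0, -0.0, -0.0, -0.0], [-1.0, 0.0, -0.0, -0.0, -0.0, -0.0], [-1.0, 0.0, -0.0, -0.0, -0.0, -0.0], [-1.0, 0.0, -0.0, -0.0, -0.0, -0.0], [-1.0, 0.0, -0.0, -0.0, -0.0, -0.0]]]
```

View pics/t2.png

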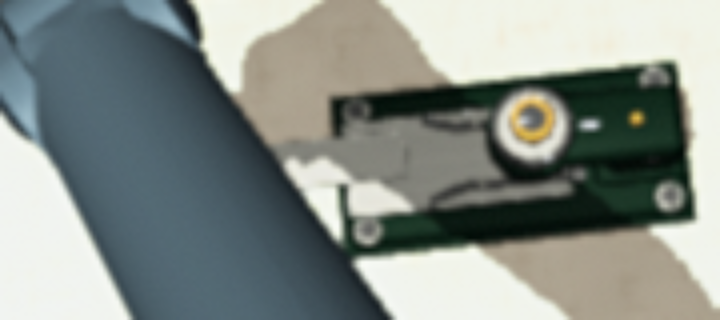

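The gauge is level and in line, sitting over the bed mouth with its nose at about (405,155) in the crop. I'll lower it and start sliding.

Emit:
arm_command:
  plan:
    - [[0,0.03,0.9,0,0,0],[0,0.03,0.9,0,0,0],[0,0.03,0.9,0,0,0],[0,0.03,0.9,0,0,0],[0,0.03,0.7,0,0,0]]

```text
clock: 7.48
tool_pos: [0.4801, 0.1548, 0.0408]
orientation: [-2.178, -2.262, 0.003]
contact_force: [-2.2, 4.1, 4.9]
opening: 0.121
gripper_force: 61.4
```

Emit:
arm_command:
  plan:
    - [[0,0,0,0,0,0],[0,0,0,0,0,0],[-0.5,0,0,0,0,0],[-0.8,0,0,0,0,0],[-0.8,0,0,0,0,0]]

```text
clock: 7.9
tool_pos: [0.4821, 0.1332, 0.0427]
orientation: [2.178, 2.263, 0.0]
contact_force: [-0.1, -0.4, -3.3]
opening: 0.12
gripper_force: 60.2
```

```bash
python3 - <<'E'
from h import *
o=observe(); print({k:np.round(v,4) for k,v in o.items() if k!="joint_efforts"})
C=cam("top"); i,d=grab_frame("top"); cv2.imwrite("pics/t3.png",cv2.resize(i[170:250,240:360],None,fx=6,fy=6)[...,::-1])
E
```

```text
{'clock': np.float64(7.9), 'q': array([ 0.0058,  0.4031, -0.4058,  2.0693,  0.2397,  0.7127, -0.515 ]), 'dq': array([ 0.1831, -0.0403,  0.0318,  0.0586, -0.0254, -0.0208,  0.1996]), 'tool_pos': array([0.4821, 0.1332, 0.0427]), 'orientation': array([2.1782e+00, 2.2631e+00, 4.0000e-04]), 'contact_force': array([-0.1016, -0.3531, -3.3076]), 'ft_torque': array([0.0883, 0.0207, 0.0131]), 'gripper_force': np.float64(60.2362), 'opening': np.float64(0.1204)}
```

View pics/t3.png

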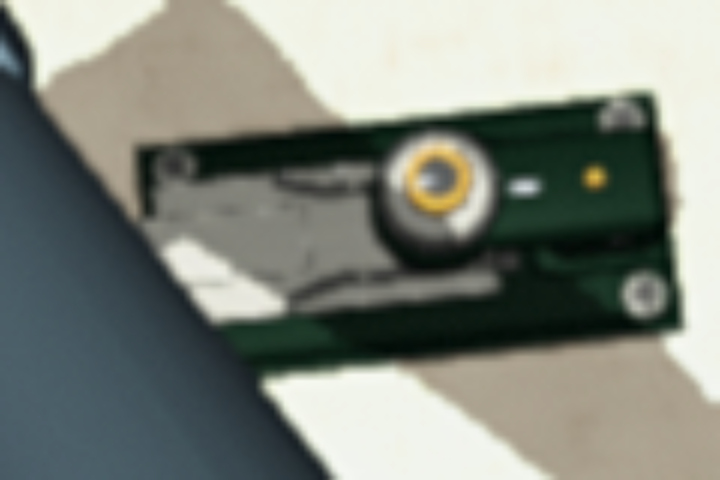

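The nose is in the channel mouth, about (300,255) in the crop, between the fences. I'm sliding on.

Emit:
arm_command:
  plan:
    - [[-0.8,0,0,0,0,0],[-0.8,0,0,0,0,0],[-0.8,0,0,0,0,0],[-0.8,0,0,0,0,0],[-0.8,0,0,0,0,0]]

```text
clock: 8.37
tool_pos: [0.4834, 0.0929, 0.0425]
orientation: [2.179, 2.263, -0.0]
contact_force: [-0.6, 0.7, -3.6]
opening: 0.125
gripper_force: 60.2
```

Emit:
arm_command:
  plan:
    - [[-0.7,0,0,0,0,0],[-0.7,0,0,0,0,0],[-0.7,0,0,0,0,0],[-0.7,0,0,0,0,0],[-0.4,0,0,0,0,0]]

```text
clock: 8.78
tool_pos: [0.4845, 0.0607, 0.0424]
orientation: [2.18, 2.262, -0.001]
contact_force: [-0.4, -0.5, -2.5]
opening: 0.122
gripper_force: 60.2
```

```bash
python3 - <<'E'
from h import *
o=observe(); print({k:np.round(v,4) for k,v in o.items() if k!="joint_efforts"})
p=np.array(o["tool_pos"])-[.489,-.0495,0]; u=np.array([-.0419,.9991,0]); print("press y",p@u,"press x",p@[.9991,.0419,0])
M=R.from_rotvec(o["orientation"]).as_matrix(); print(np.arctan2(M[1,1],M[0,1]))
E
```

```text
{'clock': np.float64(8.7833), 'q': array([ 0.1353,  0.383 , -0.3872,  2.0967,  0.2215,  0.7003, -0.3598]), 'dq': array([ 0.0781, -0.0075,  0.0071,  0.0103, -0.015 , -0.0074,  0.0946]), 'tool_pos': array([0.4845, 0.0607, 0.0424]), 'orientation': array([ 2.1798e+00,  2.2621e+00, -8.0000e-04]), 'contact_force': array([-0.3982, -0.4615, -2.5027]), 'ft_torque': array([0.1362, 0.0171, 0.0096]), 'gripper_force': np.float64(60.2464), 'opening': np.float64(0.1218)}
press y 0.11032924966347449 press x 0.00017215612394987117
0.037058834175467056
```

Centred, with about 10 mm to go. I'll advance gently until it contacts the stop.

Emit:
arm_command:
  plan:
    - [[-0.2,0,0,0,0,0],[-0.2,0,0,0,0,0],[-0.2,0,0,0,0,0],[-0.15,0,0,0,0,0],[-0.1,0,0,0,0,0]]

```text
clock: 9.2
tool_pos: [0.4849, 0.0537, 0.0425]
orientation: [-2.178, -2.264, -0.0]
contact_force: [0.5, -0.4, -3.5]
opening: 0.121
gripper_force: 60.2
```

Emit:
arm_command:
  plan:
    - [[-0.05,0,0,0,0,0],[-0.05,0,0,0,0,0],[-0.05,0,0,0,0,0],[-0.05,0,0,0,0,0],[-0.05,0,0,0,0,0]]

```text
clock: 9.62
tool_pos: [0.485, 0.0515, 0.0425]
orientation: [-2.178, -2.263, -0.001]
contact_force: [-0.2, 0.8, -2.4]
opening: 0.118
gripper_force: 60.2
```

Emit:
arm_command:
  plan:
    - [[-0.05,0,0,0,0,0],[-0.05,0,0,0,0,0],[-0.05,0,0,0,0,0],[0,0,0,0,0,0],[0,0,0,0,0,0]]

```text
clock: 10.03
tool_pos: [0.4849, 0.0514, 0.0426]
orientation: [-2.177, -2.264, -0.002]
contact_force: [-0.8, 5.5, -1.9]
opening: 0.127
gripper_force: 60.4
```

Emit:
arm_command:
  plan:
    - [[-0.03,0,0.03,0,0,0],[-0.03,0,0.03,0,0,0],[0,0,0.02,0,0,0],[0,0,0,0,0,0],[0,0,0,0,0,0]]

```text
clock: 10.45
tool_pos: [0.485, 0.0514, 0.0422]
orientation: [-2.176, -2.264, -0.003]
contact_force: [-2.4, 5.8, 1.2]
opening: 0.121
gripper_force: 60.8
```

Emit:
arm_command:
  plan:
    - [[0,0,0,0,0,0],[0,0,0,0,0,0],[0,0,0,0,0,0],[0,0,0,0,0,0],[0,0,0,0,0,0]]
  jaw: -1

```text
clock: 10.87
tool_pos: [0.4854, 0.048, 0.0418]
orientation: [2.179, 2.262, -0.0]
contact_force: [-0.4, -0.3, -0.6]
opening: 0.823
gripper_force: 0.0
```

Emit:
arm_command:
  plan:
    - [[0,0,0,0,0,0],[0,0,0,0,0,0],[0,0,-1,0,0,0],[0,0,-2,0,0,0],[0,0,-3,0,0,0]]

```text
clock: 11.28
tool_pos: [0.4824, 0.0487, 0.1006]
orientation: [-2.175, -2.261, 0.007]
contact_force: [0.4, -1.2, 0.5]
opening: 1.001
gripper_force: 0.0
```

Emit:
arm_command:
  plan:
    - [[0,0,-3,0,0,0],[0,0,-3,0,0,0],[0,0,-3,0,0,0],[0,0,-2,0,0,0],[0,0,0,0,0,0]]

```text
clock: 11.7
tool_pos: [0.4889, 0.0498, 0.2179]
orientation: [2.173, 2.258, 0.013]
contact_force: [0.6, 0.3, 0.8]
opening: 0.999
gripper_force: 0.0
```

```bash
python3 - <<'E'
from h import *
o=observe(); print({k:np.round(v,4) for k,v in o.items() if k!="joint_efforts"})
C=cam("wrist",o); i,d=grab_frame("wrist"); cv2.imwrite("pics/w4.png",i[...,::-1]); P=cloud(C,d); Z=P[...,2]
O=np.array([.489,-.0495,0]); u=np.array([-.0419,.9991,0]); v=np.array([.9991,.0419,0]); 
Y=(P-O)@u; X=(P-O)@v
m=(Z>.05)&(Z<.066)&(abs(Y-.1)<.04)&(abs(X)<.025)&(i.max(2)<90)
r=cv2.minAreaRect((np.stack([X[m],Y[m]],1)*1000).astype(np.float32)); print("fin in press frame",m.sum(),r,np.percentile(Z[m],[5,50,95]))
k=(Z>.126)&(Z<.137)&(abs(Y)<.03)&(abs(X)<.03); r=cv2.minEnclosingCircle((P[k][:,:2]*1000).astype(np.float32)); print("knob",k.sum(),r,np.median(Z[k]))
E
```

```text
{'clock': np.float64(11.7), 'q': array([ 0.2293,  0.1157, -0.4389,  1.9741,  0.0587,  1.0522, -0.1973]), 'dq': array([-0.0049,  0.048 ,  0.0052,  0.0618,  0.0187, -0.0528, -0.0157]), 'tool_pos': array([0.4889, 0.0498, 0.2179]), 'orientation': array([2.173 , 2.2579, 0.0128]), 'contact_force': array([0.6261, 0.3138, 0.773 ]), 'ft_torque': array([ 0.0454, -0.082 ,  0.0165]), 'gripper_force': np.float64(0.0), 'opening': np.float64(0.9994)}
fin in press frame 398 ((-0.712193489074707, 100.278076171875), (34.623756408691406, 11.472967147827148), 89.59744262695312) [0.05584846 0.05866001 0.06005255]
knob 658 ((489.227783203125, -49.32173156738281), 13.534586906433105) 0.13121834783299444
```

View pics/w4.png

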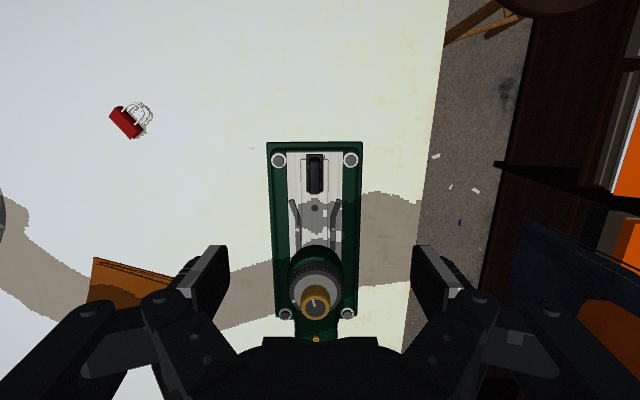

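The gauge is seated: fin at press y = 100.3 mm, straight to within 0.5°, nose under the boss. Picture: fin at (314,173), knob at (315,303). Next I go over the knob, pre-turned about 1.6 rad anticlockwise so the whole turn fits in one grip.

```bash
python3 - <<'E'
from h import *
rows([(.4891,-.0494,.2,1.64),(.4891,-.0494,.14,1.64)],[15,5])
E
```

```text
max [6.60e-01 6.60e-01 1.20e+00 0.00e+00 1.00e-03 1.07e-01]
[[[-0.66, -0.01, 0.1, 0.0, 0.0, -0.107], [-0.65, -0.08, 0.1, 0.0, 0.0, -0.107], [-0.64, -0.15, 0.1, 0.0, 0.0, -0.107], [-0.62, -0.22, 0.1, 0.0, 0.0, -0.107], [-0.59, -0.29, 0.1, 0.0, 0.0, -0.107]]]
[[[-0.56, -0.35, 0.1, 0.0, 0.0, -0.107], [-0.52, -0.41, 0.1, 0.0, 0.0, -0.107], [-0.473, -0.459, 0.102, 0.0, 0.0, -0.107], [-0.42, -0.51, 0.1, 0.0, 0.0, -0.107], [-0.36, -0.55, 0.1, 0.0, 0.0, -0.107]]]
[[[-0.3, -0.58, 0.1, 0.0, 0.0, -0.107], [-0.24, -0.61, 0.1, 0.0, 0.0, -0.107], [-0.17, -0.64, 0.1, 0.0, 0.0, -0.107], [-0.1, -0.65, 0.1, 0.0, 0.0, -0.107], [-0.03, -0.66, 0.1, 0.0, 0.0, -0.107]]]
[[[0.01, 0.0, 1.2, -0.0, 0.001, 0.001], [0.01, 0.0, 1.2, -0.0, 0.001, 0.001], [0.01, 0.0, 1.2, -0.0, 0.001, 0.001], [0.01, 0.0, 1.2, -0.0, 0.001, 0.001], [0.0, 0.0, 1.2, -0.0, 0.001, 0.001]]]
```

Emit:
arm_command:
  plan:
    - [[-0.66,0,0.1,0,0,-0.107],[-0.65,-0.08,0.1,0,0,-0.107],[-0.64,-0.15,0.1,0,0,-0.107],[-0.62,-0.22,0.1,0,0,-0.107],[-0.59,-0.29,0.1,0,0,-0.107]]

```text
clock: 12.17
tool_pos: [0.4844, 0.0158, 0.2053]
orientation: [-1.494, -2.761, 0.002]
contact_force: [-0.4, -0.8, -0.1]
opening: 1.001
gripper_force: 0.0
```

Emit:
arm_command:
  plan:
    - [[-0.56,-0.35,0.1,0,0,-0.107],[-0.52,-0.41,0.1,0,0,-0.107],[-0.47,-0.46,0.1,0,0,-0.107],[-0.42,-0.51,0.1,0,0,-0.107],[-0.36,-0.55,0.1,0,0,-0.107]]

```text
clock: 12.58
tool_pos: [0.4848, -0.0171, 0.2003]
orientation: [-0.711, -3.057, 0.001]
contact_force: [-0.3, 0.3, -0.5]
opening: 1.0
gripper_force: 0.0
```

Emit:
arm_command:
  plan:
    - [[-0.3,-0.58,0.1,0,0,-0.107],[-0.24,-0.61,0.1,0,0,-0.107],[-0.17,-0.64,0.1,0,0,-0.107],[-0.1,-0.65,0.1,0,0,-0.107],[-0.03,-0.66,0.1,0,0,-0.107]]

```text
clock: 13.0
tool_pos: [0.4852, -0.0499, 0.1953]
orientation: [0.122, -3.136, -0.001]
contact_force: [-0.0, -0.8, -0.1]
opening: 1.0
gripper_force: 0.0
```

Emit:
arm_command:
  plan:
    - [[0,0,0.8,0,0,0],[0,0,0.8,0,0,0],[0,0,0.6,0,0,0],[0,0,0,0,0,0],[0,0,0,0,0,0]]

```text
clock: 13.42
tool_pos: [0.4857, -0.049, 0.1736]
orientation: [0.114, -3.137, -0.001]
contact_force: [-0.1, -0.3, -0.3]
opening: 0.999
gripper_force: 0.0
```

```bash
python3 - <<'E'
from h import *
o=observe(); print({k:np.round(v,4) for k,v in o.items() if k!="joint_efforts"})
M=R.from_rotvec(o["orientation"]).as_matrix(); print(np.arctan2(M[1,1],M[0,1]),M[:,2])
C=cam("wrist",o); i,d=grab_frame("wrist"); cv2.imwrite("pics/w5.png",i[...,::-1]); P=cloud(C,d); Z=P[...,2]
k=(Z>.125)&(Z<.137)&(np.hypot(P[...,0]-.489,P[...,1]+.0495)<.03); r=cv2.minEnclosingCircle((P[k][:,:2]*1000).astype(np.float32)); print("knob",k.sum(),r,np.median(Z[k]))
# finger tips in tool frame
Q=(P-o["tool_pos"])@M; f=(abs(Q[...,1])>.035)&(abs(Q[...,1])<.06)&(abs(Q[...,0])<.014)&(Q[...,2]>-.06)&(d>0)&(Z>.12)
for s in(-1,1): q=Q[f&(Q[...,1]*s>0)]; print("finger",s,len(q),np.percentile(q[:,2],[50,99]).round(4),np.percentile(abs(q[:,1]),[1,99]).round(4))
rows([(.4891,-.0494,.116,1.64)],[5])
E
```

```text
{'clock': np.float64(13.4167), 'q': array([ 0.4567,  0.1777, -0.475 ,  2.0131,  0.097 ,  0.9747,  1.5766]), 'dq': array([ 0.0011, -0.0103, -0.0007, -0.0209,  0.0007,  0.0018,  0.0056]), 'tool_pos': array([ 0.4857, -0.049 ,  0.1736]), 'orientation': array([ 1.1370e-01, -3.1372e+00, -1.2000e-03]), 'contact_force': array([-0.1117, -0.26  , -0.2595]), 'ft_torque': array([ 0.075 , -0.051 ,  0.0278]), 'gripper_force': np.float64(0.0), 'opening': np.float64(0.9985)}
1.6432176868603676 [-2.31145718e-03  6.56793952e-04 -9.99997113e-01]
knob 1210 ((489.1100769042969, -50.20228958129883), 13.335251808166504) 0.13118900275226347
finger -1 3071 [-0.0393 -0.0154] [0.0426 0.0579]
finger 1 3086 [-0.0393 -0.0156] [0.0419 0.0587]
max [6.00e-02 1.00e-02 1.16e+00 0.00e+00 0.00e+00 1.00e-03]
[[[-0.06, -0.01, 1.16, 0.0, -0.0, 0.001], [-0.06, -0.01, 1.16, 0.0, -0.0, 0.001], [-0.06, -0.01, 1.16, 0.0, -0.0, 0.001], [-0.06, -0.01, 1.16, 0.0, -0.0, 0.001], [-0.06, -0.01, 1.16, 0.0, -0.0, 0.001]]]
```

Emit:
arm_command:
  plan:
    - [[-0.07,-0.02,1.2,0,0,0],[-0.07,-0.02,1.2,0,0,0],[-0.07,-0.02,1.2,0,0,0],[-0.07,-0.02,1.1,0,0,0],[-0.06,0,1.05,0,0,0]]

```text
clock: 13.88
tool_pos: [0.4894, -0.0503, 0.1153]
orientation: [0.113, -3.138, -0.001]
contact_force: [0.0, 0.3, -0.3]
opening: 1.002
gripper_force: 0.0
```

Emit:
arm_command:
  plan:
    - [[0,0,0,0,0,0],[0,0,0,0,0,0],[0,0,0,0,0,0],[0,0,0,0,0,0],[0,0,0,0,0,0]]

```text
clock: 14.3
tool_pos: [0.4908, -0.0503, 0.1179]
orientation: [-0.113, 3.138, -0.001]
contact_force: [0.5, 0.7, 0.6]
opening: 1.0
gripper_force: 0.0
```

```bash
cat > s.py <<'E'
from h import *
o=observe(); print("t",round(o["clock"],2),"p",np.round(o["tool_pos"],4),"F",np.round(o["contact_force"],2),"T",np.round(o["ft_torque"],3),"op",round(float(o["opening"]),3),round(float(o["gripper_force"]),1),"q",np.round(o["q"],2))
M=R.from_rotvec(o["orientation"]).as_matrix(); print("yaw",np.arctan2(M[1,1],M[0,1]).round(4),"z",M[:,2].round(4))
E
python3 s.py
```

```text
t 14.3 p [ 0.4908 -0.0503  0.1179] F [0.46 0.74 0.6 ] T [0.014 0.025 0.009] op 1.0 0.0 q [ 0.43  0.27 -0.46  2.05  0.16  0.86  1.53]
yaw 1.643 z [ 1.7e-03 -3.0e-04 -1.0e+00]
```

Emit:
arm_command:
  plan:
    - [[0.08,0.03,0.08,0,0,0],[0.08,0.02,0.08,0,0,0],[0,0,0,0,0,0],[0,0,0,0,0,0],[0,0,0,0,0,0]]

```text
clock: 14.72
tool_pos: [0.4884, -0.05, 0.1157]
orientation: [-0.113, 3.139, -0.0]
contact_force: [0.8, -0.4, 0.2]
opening: 1.0
gripper_force: 0.0
```

Emit:
arm_command:
  plan:
    - [[0,0,0,0,0,0],[0,0,0,0,0,0],[0,0,0,0,0,0],[0,0,0,0,0,0],[0,0,0,0,0,0]]
  jaw: 1

```text
clock: 15.13
tool_pos: [0.4884, -0.0499, 0.1155]
orientation: [0.113, -3.139, -0.0]
contact_force: [-0.9, 1.6, 1.9]
opening: 0.3
gripper_force: 3.9
```

Emit:
arm_command:
  plan:
    - [[0,0,0,0,0,0],[0,0,0,0,0,0],[0,0,0,0,0,0],[0,0,0,0,0,0],[0,0,0,0,0,0]]

```text
clock: 15.55
tool_pos: [0.4884, -0.0499, 0.1158]
orientation: [0.113, -3.139, 0.0]
contact_force: [-1.9, 0.1, 4.7]
opening: 0.276
gripper_force: 58.7
```

```bash
python3 s.py
```

```text
t 15.55 p [ 0.4884 -0.0499  0.1158] F [-1.92  0.07  4.71] T [ 0.12   0.439 -0.016] op 0.276 58.7 q [ 0.43  0.27 -0.46  2.05  0.16  0.85  1.53]
yaw 1.643 z [-1.e-04 -0.e+00 -1.e+00]
```

Knob gripped. Now the free turn, 0.5 rad clockwise.

Emit:
arm_command:
  plan:
    - [[0,0,0,0,0,0.1],[0,0,0,0,0,0.1],[0,0,0,0,0,0.1],[0,0,0,0,0,0.1],[0,0,0,0,0,0.1]]

```text
clock: 15.97
tool_pos: [0.4886, -0.0492, 0.1159]
orientation: [0.673, 3.069, 0.001]
contact_force: [-1.2, 1.0, 4.3]
opening: 0.267
gripper_force: 58.9
```

Emit:
arm_command:
  plan:
    - [[0,0,0,0,0,0],[0,0,0,0,0,0],[0,0,0,0,0,0],[0,0,0,0,0,0],[0,0,0,0,0,0]]

```text
clock: 16.38
tool_pos: [0.4886, -0.0492, 0.1159]
orientation: [-0.663, -3.071, -0.001]
contact_force: [-1.7, 2.0, 5.9]
opening: 0.274
gripper_force: 59.0
```

```bash
python3 s.py
```

```text
t 16.38 p [ 0.4886 -0.0492  0.1159] F [-1.67  1.96  5.93] T [ 0.392  0.377 -0.085] op 0.274 59.0 q [ 0.37  0.26 -0.39  2.06  0.13  0.85  1.05]
yaw 1.1456 z [ 2.e-04  9.e-04 -1.e+00]
```

Emit:
arm_command:
  plan:
    - [[0,0,0,0,0,0.1],[0,0,0,0,0,0.05],[0,0,0,0,0,0],[0,0,0,0,0,0],[0,0,0,0,0,0]]

```text
clock: 16.8
tool_pos: [0.4886, -0.0491, 0.1158]
orientation: [0.891, 3.013, 0.002]
contact_force: [-1.3, 2.6, 4.2]
opening: 0.274
gripper_force: 59.0
```

```bash
python3 s.py
```

```text
t 16.8 p [ 0.4886 -0.0491  0.1158] F [-1.28  2.56  4.2 ] T [ 0.509  0.343 -0.082] op 0.274 59.0 q [ 0.35  0.26 -0.36  2.06  0.12  0.85  0.91]
yaw 0.9957 z [ 3.e-04  1.e-03 -1.e+00]
```

Emit:
arm_command:
  plan:
    - [[0,0,0,0,0,0.1],[0,0,0,0,0,0.1],[0,0,0,0,0,0.05],[0,0,0,0,0,0],[0,0,0,0,0,0]]

```text
clock: 17.22
tool_pos: [0.4888, -0.0489, 0.1159]
orientation: [1.259, 2.878, 0.002]
contact_force: [-0.6, 3.5, 4.5]
opening: 0.273
gripper_force: 59.0
```

```bash
python3 s.py
```

```text
t 17.22 p [ 0.4888 -0.0489  0.1159] F [-0.58  3.46  4.47] T [ 0.762  0.289 -0.09 ] op 0.273 59.0 q [ 0.31  0.25 -0.33  2.06  0.11  0.85  0.67]
yaw 0.7461 z [ 8.0e-04  1.2e-03 -1.0e+00]
```

Emit:
arm_command:
  plan:
    - [[0,0,0,0,0,0.1],[0,0,0,0,0,0.1],[0,0,0,0,0,0],[0,0,0,0,0,0],[0,0,0,0,0,0]]

```text
clock: 17.63
tool_pos: [0.4891, -0.0487, 0.1159]
orientation: [1.539, 2.738, 0.003]
contact_force: [-0.8, 4.9, 5.4]
opening: 0.275
gripper_force: 59.0
```

```bash
python3 s.py
```

```text
t 17.63 p [ 0.4891 -0.0487  0.1159] F [-0.77  4.86  5.43] T [1.147 0.047 0.   ] op 0.275 59.0 q [ 0.29  0.25 -0.3   2.06  0.1   0.84  0.48]
yaw 0.5467 z [ 0.0013  0.0014 -1.    ]
```

Emit:
arm_command:
  plan:
    - [[0,0,0,0,0,0.05],[0,0,0,0,0,0.05],[0,0,0,0,0,0],[0,0,0,0,0,0],[0,0,0,0,0,0]]

```text
clock: 18.05
tool_pos: [0.4892, -0.0487, 0.1159]
orientation: [1.675, 2.657, 0.003]
contact_force: [-1.0, 5.8, 4.5]
opening: 0.276
gripper_force: 59.0
```

```bash
python3 s.py
```

```text
t 18.05 p [ 0.4892 -0.0487  0.1159] F [-0.98  5.8   4.52] T [ 1.203  0.081 -0.093] op 0.276 59.0 q [ 0.27  0.25 -0.28  2.06  0.09  0.84  0.38]
yaw 0.4461 z [ 0.0015  0.0015 -1.    ]
```

The 0.000 reading was a transient. The free value is about -0.09, so I continue in small steps.

Emit:
arm_command:
  plan:
    - [[0,0,0,0,0,0.06],[0,0,0,0,0,0.06],[0,0,0,0,0,0.03],[0,0,0,0,0,0],[0,0,0,0,0,0]]

```text
clock: 18.47
tool_pos: [0.4893, -0.0487, 0.1159]
orientation: [1.869, 2.524, 0.004]
contact_force: [0.5, 5.1, 4.1]
opening: 0.276
gripper_force: 58.9
```

```bash
python3 s.py
```

```text
t 18.47 p [ 0.4893 -0.0487  0.1159] F [0.46 5.11 4.13] T [ 1.196  0.028 -0.092] op 0.276 58.9 q [ 0.25  0.25 -0.26  2.06  0.08  0.84  0.24]
yaw 0.2963 z [ 0.0019  0.0015 -1.    ]
```

Emit:
arm_command:
  plan:
    - [[0,0,0,0,0,0.06],[0,0,0,0,0,0.06],[0,0,0,0,0,0.03],[0,0,0,0,0,0],[0,0,0,0,0,0]]

```text
clock: 18.88
tool_pos: [0.4895, -0.0486, 0.1159]
orientation: [2.053, 2.377, 0.004]
contact_force: [0.3, 5.4, 3.8]
opening: 0.282
gripper_force: 58.9
```

```bash
python3 s.py
```

```text
t 18.88 p [ 0.4895 -0.0486  0.1159] F [0.27 5.44 3.79] T [ 1.187 -0.075 -0.11 ] op 0.282 58.9 q [ 0.24  0.24 -0.24  2.06  0.08  0.84  0.1 ]
yaw 0.1463 z [ 0.0024  0.0016 -1.    ]
```

Emit:
arm_command:
  plan:
    - [[0,0,0,0,0,0.06],[0,0,0,0,0,0.06],[0,0,0,0,0,0.03],[0,0,0,0,0,0],[0,0,0,0,0,0]]

```text
clock: 19.3
tool_pos: [0.4897, -0.0486, 0.1159]
orientation: [2.225, 2.217, 0.005]
contact_force: [0.9, 5.4, 3.8]
opening: 0.275
gripper_force: 58.8
```

```bash
python3 s.py
```

```text
t 19.3 p [ 0.4897 -0.0486  0.1159] F [0.85 5.45 3.75] T [ 1.164 -0.199 -0.054] op 0.275 58.8 q [ 0.22  0.24 -0.22  2.06  0.07  0.84 -0.05]
yaw -0.0037 z [ 0.0027  0.0016 -1.    ]
```

Emit:
arm_command:
  plan:
    - [[0,0,0,0,0,0.06],[0,0,0,0,0,0.06],[0,0,0,0,0,0.03],[0,0,0,0,0,0],[0,0,0,0,0,0]]

```text
clock: 19.72
tool_pos: [0.4899, -0.0486, 0.1159]
orientation: [2.385, 2.044, 0.005]
contact_force: [1.1, 5.6, 3.4]
opening: 0.274
gripper_force: 58.8
```

```bash
python3 s.py
```

```text
t 19.72 p [ 0.4899 -0.0486  0.1159] F [1.13 5.56 3.42] T [ 1.186 -0.232 -0.109] op 0.274 58.8 q [ 0.2   0.24 -0.2   2.06  0.06  0.84 -0.19]
yaw -0.1536 z [ 0.0031  0.0016 -1.    ]
```

Emit:
arm_command:
  plan:
    - [[0,0,0,0,0,0.06],[0,0,0,0,0,0.06],[0,0,0,0,0,0.03],[0,0,0,0,0,0],[0,0,0,0,0,0]]

```text
clock: 20.13
tool_pos: [0.4901, -0.0486, 0.1159]
orientation: [2.531, 1.859, 0.006]
contact_force: [2.1, 5.0, 2.7]
opening: 0.279
gripper_force: 58.7
```

```bash
python3 s.py
```

```text
t 20.13 p [ 0.4901 -0.0486  0.1159] F [2.1  5.01 2.69] T [ 1.185 -0.37  -0.131] op 0.279 58.7 q [ 0.18  0.24 -0.18  2.06  0.05  0.84 -0.34]
yaw -0.3037 z [ 0.0036  0.0015 -1.    ]
```

Emit:
arm_command:
  plan:
    - [[0,0,0,0,0,0.06],[0,0,0,0,0,0.06],[0,0,0,0,0,0.03],[0,0,0,0,0,0],[0,0,0,0,0,0]]

```text
clock: 20.55
tool_pos: [0.4903, -0.0487, 0.1159]
orientation: [2.663, 1.665, 0.007]
contact_force: [3.2, 5.4, 2.1]
opening: 0.277
gripper_force: 58.7
```

```bash
python3 s.py
```

```text
t 20.55 p [ 0.4903 -0.0487  0.1159] F [3.21 5.38 2.06] T [ 1.158 -0.427 -0.087] op 0.277 58.7 q [ 0.16  0.24 -0.16  2.06  0.05  0.84 -0.48]
yaw -0.4536 z [ 0.004   0.0014 -1.    ]
```

Still free (mean about -0.09, noise ±0.03). Turned 2.1 rad so far.

Emit:
arm_command:
  plan:
    - [[0,0,0,0,0,0.06],[0,0,0,0,0,0.06],[0,0,0,0,0,0.03],[0,0,0,0,0,0],[0,0,0,0,0,0]]

```text
clock: 20.97
tool_pos: [0.4905, -0.0488, 0.116]
orientation: [2.78, 1.461, 0.007]
contact_force: [2.7, 4.2, 1.9]
opening: 0.278
gripper_force: 58.7
```

```bash
python3 s.py
```

```text
t 20.97 p [ 0.4905 -0.0488  0.116 ] F [2.72 4.17 1.86] T [ 1.134 -0.48   0.051] op 0.278 58.7 q [ 0.14  0.24 -0.14  2.07  0.04  0.84 -0.62]
yaw -0.6032 z [ 0.0043  0.0012 -1.    ]
```

Emit:
arm_command:
  plan:
    - [[0,0,0,0,0,0.06],[0,0,0,0,0,0.06],[0,0,0,0,0,0.03],[0,0,0,0,0,0],[0,0,0,0,0,0]]

```text
clock: 21.38
tool_pos: [0.4906, -0.0489, 0.116]
orientation: [2.881, 1.249, 0.007]
contact_force: [2.8, 4.7, 2.5]
opening: 0.275
gripper_force: 58.7
```

```bash
python3 s.py
```

```text
t 21.38 p [ 0.4906 -0.0489  0.116 ] F [2.84 4.66 2.52] T [ 1.082 -0.474  0.13 ] op 0.275 58.7 q [ 0.12  0.24 -0.12  2.07  0.04  0.84 -0.77]
yaw -0.7525 z [ 4.6e-03  8.0e-04 -1.0e+00]
```

Torque has risen about 0.2 over two steps, with the slope as described. I'll average several at-rest readings to be sure.

```bash
python3 - <<'E'
from h import *
t=[]
for _ in range(10): t.append(observe()["ft_torque"][2]); grab_frame("wrist")
print(np.round(t,3),np.mean(t))
E
python3 s.py
```

```text
[0.13  0.093 0.139 0.092 0.142 0.125 0.115 0.146 0.086 0.168] 0.12333165661177303
t 21.88 p [ 0.4906 -0.0489  0.116 ] F [2.86 4.84 1.38] T [ 1.11  -0.526  0.125] op 0.271 58.7 q [ 0.12  0.24 -0.12  2.07  0.04  0.84 -0.77]
yaw -0.7525 z [ 4.7e-03  9.0e-04 -1.0e+00]
```

Steady at 0.123 against -0.093 free: a rise of about 0.2, roughly 30 N (27 to 36 N depending on where first touch was). Good, releasing the knob. I'm also checking the casting height around the ring.

Emit:
arm_command:
  plan:
    - [[0,0,0,0,0,0],[0,0,0,0,0,0],[0,0,0,0,0,0],[0,0,0,0,0,0],[0,0,0,0,0,0]]
  jaw: -1

```text
clock: 22.3
tool_pos: [0.4878, -0.0509, 0.1152]
orientation: [2.885, 1.242, -0.002]
contact_force: [0.3, -0.1, -0.2]
opening: 0.956
gripper_force: 0.0
```

Emit:
arm_command:
  plan:
    - [[0,0,0,0,0,0],[0,0,0,0,0,0],[0,0,0,0,0,0],[0,0,0,0,0,0],[0,0,0,0,0,0]]

```text
clock: 22.72
tool_pos: [0.4885, -0.0499, 0.1156]
orientation: [2.885, 1.244, 0.0]
contact_force: [0.4, -0.0, -0.2]
opening: 1.002
gripper_force: 0.0
```

```bash
python3 s.py; python3 - <<'E'
from h import *
for n in("w1","top0"):
    z=np.load(n+".npz"); P=cloud((*z["k"],z["T"]),z["d"]); r=np.hypot(P[...,0]-.489,P[...,1]+.0495); m=(r>.028)&(r<.06)&(P[...,1]<0)&(P[...,2]<.2); print(n,np.percentile(P[m][:,2],[50,90,99]).round(4))
rows([(.489,-.0496,.116,.05),(.489,-.0496,.095,.05)],[8,4])
E
```

```text
t 22.72 p [ 0.4885 -0.0499  0.1156] F [ 0.38 -0.02 -0.22] T [ 0.037 -0.067  0.039] op 1.002 0.0 q [ 0.12  0.24 -0.11  2.07  0.04  0.84 -0.77]
yaw -0.7568 z [ 1.e-04 -0.e+00 -1.e+00]
w1 [0.029  0.0907 0.0922]
top0 [0.0243 0.0878 0.0917]
max [0.007 0.007 0.52  0.    0.    0.101]
[[[0.007, 0.002, -0.005, 0.0, 0.0, -0.101], [0.007, 0.003, -0.005, 0.0, 0.0, -0.101], [0.007, 0.004, -0.005, 0.0, 0.0, -0.101], [0.006, 0.004, -0.005, 0.0, 0.0, -0.101], [0.006, 0.005, -0.005, 0.0, 0.0, -0.101]]]
[[[0.005, 0.006, -0.005, 0.0, 0.0, -0.101], [0.005, 0.006, -0.005, 0.0, 0.0, -0.101], [0.004, 0.007, -0.005, 0.0, 0.0, -0.101], [0.0, -0.0, 0.52, 0.0, 0.0, 0.0], [0.0, -0.0, 0.52, 0.0, 0.0, 0.0]]]
[[[0.0, -0.0, 0.52, 0.0, 0.0, 0.0], [0.0, -0.0, 0.52, 0.0, 0.0, 0.0], [0, 0, 0, 0, 0, 0], [0, 0, 0, 0, 0, 0], [0, 0, 0, 0, 0, 0]]]
```

Emit:
arm_command:
  plan:
    - [[0.005,0,0,0,0,-0.1],[0.005,0,0,0,0,-0.1],[0.005,0,0,0,0,-0.1],[0.005,0,0,0,0,-0.1],[0.005,0,0,0,0,-0.1]]

```text
clock: 23.13
tool_pos: [0.4886, -0.0497, 0.1156]
orientation: [2.483, 1.925, 0.0]
contact_force: [-0.2, 0.8, 0.6]
opening: 0.997
gripper_force: 0.0
```

Emit:
arm_command:
  plan:
    - [[0.005,0.005,0,0,0,-0.1],[0.005,0.005,0,0,0,-0.1],[0.005,0.01,0,0,0,-0.1],[0,0,0.5,0,0,0],[0,0,0.5,0,0,0]]

```text
clock: 23.55
tool_pos: [0.4891, -0.0496, 0.1055]
orientation: [2.176, 2.265, 0.001]
contact_force: [-0.1, -0.9, -1.0]
opening: 1.003
gripper_force: 0.0
```

Emit:
arm_command:
  plan:
    - [[0,0,0.5,0,0,0],[0,0,0.5,0,0,0],[0,0,0,0,0,0],[0,0,0,0,0,0],[0,0,0,0,0,0]]

```text
clock: 23.97
tool_pos: [0.4888, -0.0496, 0.0955]
orientation: [-2.173, -2.268, 0.0]
contact_force: [0.9, 0.2, 0.8]
opening: 1.003
gripper_force: 0.0
```

Emit:
arm_command:
  plan:
    - [[0,0,0,0,0,0],[0,0,0,0,0,0],[0,0,0,0,0,0],[0,0,0,0,0,0],[0,0,0,0,0,0]]

```text
clock: 24.38
tool_pos: [0.4889, -0.0496, 0.0958]
orientation: [2.173, 2.268, 0.0]
contact_force: [-0.3, -0.1, 0.3]
opening: 1.0
gripper_force: 0.0
```

```bash
python3 s.py
```

```text
t 24.38 p [ 0.4889 -0.0496  0.0958] F [-0.3  -0.08  0.27] T [ 0.038  0.085 -0.005] op 1.0 0.0 q [ 0.22  0.28 -0.22  2.07  0.08  0.8  -0.01]
yaw 0.043 z [ 4.e-04 -0.e+00 -1.e+00]
```

Centred on the ring. I'll close, then take a first small turn of about 0.1 rad.

Emit:
arm_command:
  plan:
    - [[0,0,0,0,0,0],[0,0,0,0,0,0],[0,0,0,0,0,0],[0,0,0,0,0,0],[0,0,0,0,0,0]]
  jaw: 1

```text
clock: 24.8
tool_pos: [0.4898, -0.0496, 0.0964]
orientation: [2.172, 2.268, 0.002]
contact_force: [-0.3, -0.6, 4.2]
opening: 0.551
gripper_force: 61.1
```

Emit:
arm_command:
  plan:
    - [[0,0,0,0,0,0],[0,0,0,0,0,0],[0,0,0,0,0,0],[0,0,0,0,0,0],[0,0,0,0,0,0]]

```text
clock: 25.22
tool_pos: [0.4898, -0.0495, 0.0964]
orientation: [2.172, 2.268, 0.002]
contact_force: [-1.1, -0.4, 5.1]
opening: 0.554
gripper_force: 61.2
```

```bash
python3 - <<'E'
from h import *
o=observe(); C=cam("wrist",o); i,d=grab_frame("wrist"); cv2.imwrite("pics/w6.png",i[...,::-1]); P=cloud(C,d); M=R.from_rotvec(o["orientation"]).as_matrix()
Q=(P-o["tool_pos"])@M
for s in(-1,1):
    q=Q[(s*Q[...,1]>.02)&(s*Q[...,1]<.045)&(abs(Q[...,0])<.013)&(Q[...,2]>-.06)&(Q[...,2]<.01)]; print(s,len(q),np.percentile(q[:,2],[50,98]).round(4) if len(q) else 0)
E
python3 s.py
```

```text
-1 4827 [-0.0472  0.0049]
1 4879 [-0.0486  0.0045]
t 25.27 p [ 0.4897 -0.0496  0.0964] F [-0.83  0.41  4.98] T [ 0.042 -0.01   0.01 ] op 0.555 61.2 q [ 0.22  0.27 -0.22  2.07  0.08  0.8  -0.01]
yaw 0.0431 z [ 2.e-03 -1.e-04 -1.e+00]
```

Emit:
arm_command:
  plan:
    - [[0,0,0,0,0,0.05],[0,0,0,0,0,0.05],[0,0,0,0,0,0],[0,0,0,0,0,0],[0,0,0,0,0,0]]

```text
clock: 25.68
tool_pos: [0.4898, -0.0496, 0.0964]
orientation: [2.283, 2.156, 0.002]
contact_force: [-0.3, 0.6, 5.1]
opening: 0.557
gripper_force: 61.4
```

```bash
python3 s.py
```

```text
t 25.68 p [ 0.4898 -0.0496  0.0964] F [-0.29  0.64  5.06] T [ 0.005 -0.057 -0.121] op 0.557 61.4 q [ 0.2   0.27 -0.21  2.07  0.08  0.8  -0.11]
yaw -0.0573 z [ 0.002 -0.    -1.   ]
```

View pics/w6.png

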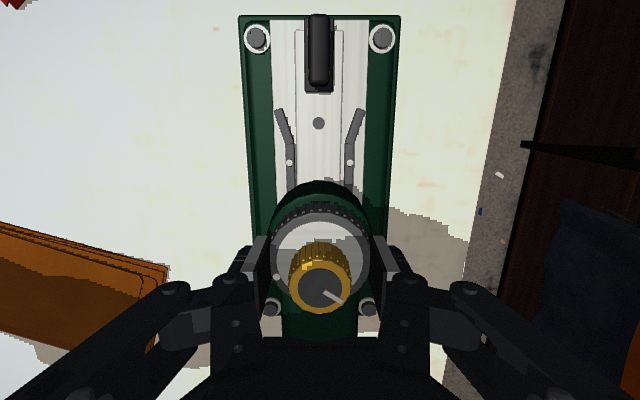

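Picture: pads on the ring sides at (262,270) and (378,270), knob free between them, fin at (318,50) unchanged. Ring turns freely. Continuing to about 1.0 rad.

Emit:
arm_command:
  plan:
    - [[0,0,0,0,0,0.08],[0,0,0,0,0,0.08],[0,0,0,0,0,0.08],[0,0,0,0,0,0.08],[0,0,0,0,0,0.08]]

```text
clock: 26.1
tool_pos: [0.4899, -0.0496, 0.0964]
orientation: [2.669, 1.655, 0.003]
contact_force: [-0.5, -0.7, 5.7]
opening: 0.552
gripper_force: 61.3
```

Emit:
arm_command:
  plan:
    - [[0,0,0,0,0,0.08],[0,0,0,0,0,0.08],[0,0,0,0,0,0.08],[0,0,0,0,0,0.08],[0,0,0,0,0,0.08]]

```text
clock: 26.52
tool_pos: [0.4899, -0.0497, 0.0964]
orientation: [2.944, 1.092, 0.003]
contact_force: [0.1, -0.5, 4.5]
opening: 0.558
gripper_force: 61.3
```

Emit:
arm_command:
  plan:
    - [[0,0,0,0,0,0.05],[0,0,0,0,0,0.05],[0,0,0,0,0,0],[0,0,0,0,0,0],[0,0,0,0,0,0]]

```text
clock: 26.93
tool_pos: [0.4899, -0.0497, 0.0964]
orientation: [2.994, 0.949, 0.003]
contact_force: [0.7, -0.1, 5.2]
opening: 0.555
gripper_force: 61.4
```

```bash
python3 s.py
```

```text
t 26.93 p [ 0.4899 -0.0497  0.0964] F [ 0.69 -0.07  5.23] T [-0.105 -0.072 -0.049] op 0.555 61.4 q [ 0.08  0.27 -0.07  2.08  0.02  0.79 -0.96]
yaw -0.957 z [ 2.3e-03 -2.0e-04 -1.0e+00]
```

Turned 1.0 rad, tracking. Now small steps to the hard stop.

Emit:
arm_command:
  plan:
    - [[0,0,0,0,0,0.05],[0,0,0,0,0,0.05],[0,0,0,0,0,0],[0,0,0,0,0,0],[0,0,0,0,0,0]]

```text
clock: 27.35
tool_pos: [0.4899, -0.0497, 0.0964]
orientation: [3.038, 0.798, 0.003]
contact_force: [0.0, 0.1, 5.2]
opening: 0.552
gripper_force: 61.4
```

```bash
python3 s.py
```

```text
t 27.35 p [ 0.4899 -0.0497  0.0964] F [0.02 0.11 5.24] T [-0.098 -0.052 -0.103] op 0.552 61.4 q [ 0.06  0.27 -0.05  2.08  0.02  0.79 -1.06]
yaw -1.057 z [ 2.3e-03 -2.0e-04 -1.0e+00]
```

Emit:
arm_command:
  plan:
    - [[0,0,0,0,0,0.03],[0,0,0,0,0,0.03],[0,0,0,0,0,0],[0,0,0,0,0,0],[0,0,0,0,0,0]]

```text
clock: 27.77
tool_pos: [0.4899, -0.0497, 0.0964]
orientation: [3.06, 0.706, 0.003]
contact_force: [-1.0, -0.0, 5.0]
opening: 0.554
gripper_force: 61.4
```

```bash
python3 s.py
```

```text
t 27.77 p [ 0.4899 -0.0497  0.0964] F [-1.   -0.05  4.99] T [-0.175 -0.014 -0.065] op 0.554 61.4 q [ 0.05  0.27 -0.04  2.08  0.02  0.79 -1.11]
yaw -1.1171 z [ 2.3e-03 -2.0e-04 -1.0e+00]
```

Emit:
arm_command:
  plan:
    - [[0,0,0,0,0,0.02],[0,0,0,0,0,0.02],[0,0,0,0,0,0],[0,0,0,0,0,0],[0,0,0,0,0,0]]

```text
clock: 28.18
tool_pos: [0.4899, -0.0497, 0.0964]
orientation: [3.074, 0.645, 0.003]
contact_force: [-0.1, 0.1, 4.4]
opening: 0.551
gripper_force: 61.4
```

```bash
python3 s.py
```

```text
t 28.18 p [ 0.4899 -0.0497  0.0964] F [-0.14  0.07  4.42] T [-0.144 -0.051 -0.028] op 0.551 61.4 q [ 0.05  0.27 -0.03  2.08  0.01  0.79 -1.15]
yaw -1.1571 z [ 2.3e-03 -2.0e-04 -1.0e+00]
```

Emit:
arm_command:
  plan:
    - [[0,0,0,0,0,0.02],[0,0,0,0,0,0.02],[0,0,0,0,0,0],[0,0,0,0,0,0],[0,0,0,0,0,0]]

```text
clock: 28.6
tool_pos: [0.4899, -0.0497, 0.0964]
orientation: [3.086, 0.584, 0.003]
contact_force: [-0.5, 0.3, 5.3]
opening: 0.554
gripper_force: 61.4
```

```bash
python3 s.py
```

```text
t 28.6 p [ 0.4899 -0.0497  0.0964] F [-0.5   0.28  5.29] T [-0.18  -0.092 -0.041] op 0.554 61.4 q [ 0.04  0.27 -0.03  2.08  0.01  0.79 -1.19]
yaw -1.197 z [ 2.3e-03 -3.0e-04 -1.0e+00]
```

Emit:
arm_command:
  plan:
    - [[0,0,0,0,0,0.02],[0,0,0,0,0,0.02],[0,0,0,0,0,0],[0,0,0,0,0,0],[0,0,0,0,0,0]]

```text
clock: 29.02
tool_pos: [0.4899, -0.0497, 0.0964]
orientation: [3.093, 0.534, 0.003]
contact_force: [-0.4, -0.7, 5.5]
opening: 0.558
gripper_force: 61.4
```

```bash
python3 s.py; python3 - <<'E'
from h import *
i,d=grab_frame("wrist"); j,_=grab_frame("top"); a=cv2.imread("pics/w6.png")[170:330,230:410]; b=i[170:330,230:410,::-1]
cv2.imwrite("pics/w7.png",cv2.resize(np.hstack([a,b]),None,fx=2.2,fy=2.2,interpolation=cv2.INTER_CUBIC))
E
```

```text
t 29.02 p [ 0.4899 -0.0497  0.0964] F [-0.4  -0.66  5.5 ] T [-0.276 -0.027  1.251] op 0.558 61.4 q [ 0.04  0.26 -0.02  2.08  0.01  0.79 -1.22]
yaw -1.2287 z [ 0.0022 -0.0025 -1.    ]
```

View pics/w7.png

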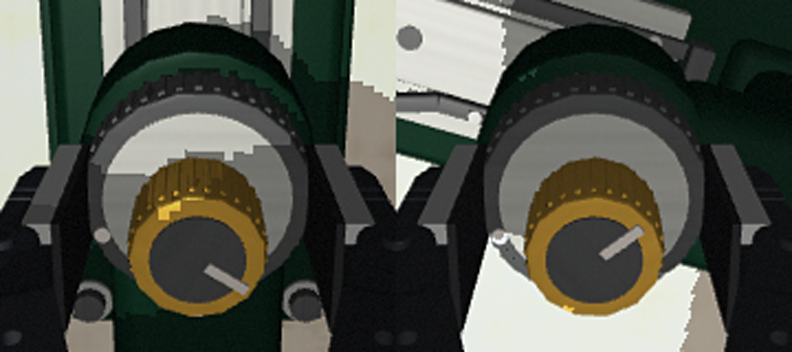

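Hard stop felt (1.25 N m). The ring's dot stayed fixed to the gripper at (100,236) and (498,236), so it did not slip, while the knob pointer swung by about the full turn relative to the gripper, i.e. the knob stayed put. I'll relieve the torque, release and rise.

Emit:
arm_command:
  plan:
    - [[0,0,0,0,0,-0.009],[0,0,0,0,0,0],[0,0,0,0,0,0],[0,0,0,0,0,0],[0,0,0,0,0,0]]

```text
clock: 29.53
tool_pos: [0.4899, -0.0497, 0.0964]
orientation: [3.091, 0.546, 0.003]
contact_force: [0.2, -1.1, 4.5]
opening: 0.552
gripper_force: 61.4
```

Emit:
arm_command:
  plan:
    - [[0,0,0,0,0,0],[0,0,0,0,0,0],[0,0,0,0,0,0],[0,0,0,0,0,0],[0,0,0,0,0,0]]
  jaw: -1

```text
clock: 29.95
tool_pos: [0.4883, -0.0497, 0.0952]
orientation: [-3.095, -0.535, 0.001]
contact_force: [0.2, -0.8, 0.8]
opening: 0.999
gripper_force: 0.0
```

Emit:
arm_command:
  plan:
    - [[0,0,0,0,0,0],[0,0,0,0,0,0],[0,0,0,0,0,0],[0,0,-0.5,0,0,0],[0,0,-1,0,0,0]]

```text
clock: 30.37
tool_pos: [0.4875, -0.0495, 0.11]
orientation: [-3.095, -0.536, 0.005]
contact_force: [0.5, 0.3, 0.4]
opening: 1.0
gripper_force: 0.0
```

Emit:
arm_command:
  plan:
    - [[0,0,-2,0,0,0],[0,0,-2,0,0,0],[0,0,-2,0,0,0],[0,0,-2,0,0,0],[0,0,-1,0,0,0]]

```text
clock: 30.78
tool_pos: [0.4907, -0.0497, 0.2043]
orientation: [3.094, 0.536, 0.009]
contact_force: [0.0, -0.3, 0.7]
opening: 1.002
gripper_force: 0.0
```

Emit:
arm_command:
  plan:
    - [[0,0,0,0,0,0],[0,0,0,0,0,0],[0,0,0,0,0,0],[0,0,0,0,0,0],[0,0,0,0,0,0]]

```text
clock: 31.2
tool_pos: [0.4877, -0.0495, 0.1992]
orientation: [-3.095, -0.536, 0.004]
contact_force: [0.7, -0.6, -0.3]
opening: 0.999
gripper_force: 0.0
```

```bash
python3 s.py; python3 - <<'E'
from h import *
o=observe(); C=cam("wrist",o); i,d=grab_frame("wrist"); P=cloud(C,d); Z=P[...,2]
O=np.array([.489,-.0495,0]); Y=(P-O)@[-.0419,.9991,0]; X=(P-O)@[.9991,.0419,0]
m=(Z>.05)&(Z<.066)&(abs(Y-.1)<.04)&(abs(X)<.025)&(i.max(2)<90)
print("fin",m.sum(),cv2.minAreaRect((np.stack([X[m],Y[m]],1)*1000).astype(np.float32)))
E
```

```text
t 31.2 p [ 0.4877 -0.0495  0.1992] F [ 0.73 -0.6  -0.29] T [0.054 0.034 0.003] op 0.999 0.0 q [ 0.04  0.12 -0.02  2.    0.    1.02 -1.21]
yaw -1.2279 z [-2.8e-03  1.0e-04 -1.0e+00]
fin 549 ((0.15735387802124023, 99.3990707397461), (12.434103012084961, 36.20497512817383), 0.3189031183719635)
```

Gauge still home, everything released. Handing in.

```bash
python3 -c "
from bench import *
print(sign_off())"
```

```text
the job is handed in; nothing more can be done
None
```

I handed the job in at about 31 s: the gauge is home and nipped at an estimated 27–36 N, and the lock ring is tight against its hard stop with the knob undisturbed; `sign_off` gave no verdict.

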